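Clear the inspection plate and fold down its dust lid

TASK

The measuring batch is finished, so close the granite inspection plate: lay every white moulding that is on the plate flat in the blue tray, not stacked, and slide the steel vee-block along the granite, without lifting or tipping it, until it sits squarely inside the yellow parking outline. Once the plate is clear and the block is parked, and not before, break the lid's locked stay at its knuckle (the orange pad pushes down), then lower the lid gently until it is fully shut and let go of it. Leave the tape roll, the bottle and the caliper where they are.

Things in the scene. Friction and masses are not known exactly. Their poses are not given: they have to be found in the camera images.
- station: Fixed plate, origin at the centre of its underside: white case 310 mm (its x) by 250 mm (y), rim 70 mm high, walls 12 mm; inside, black granite, its top 45 mm above the table. The clear blue-framed lid (310 x 250 mm, 0.7 kg) is hinged along the -y rim and stands open, leaning back over -y. White outline at (88, 58) mm: where the vee-block stands at first; yellow outline: parking place.
- park_mark (a point): Centre of the yellow parking outline on the granite, (88, -52) mm in the station's frame, whose axes it shares. The outline is 96 mm (x) by 76 mm (y) inside, for the 80 by 60 mm block, its long side along the station's x. A hump in the lid clears the block only there.
- lid_hinge (a point): Middle of the lid's hinge line, 70 mm above the table; the axis is the station's x.
- lid_handle (a point): Middle of the lid's black handle: a round bar 12 mm thick, 120 mm long, parallel to the hinge and 288 mm from the hinge line, held by an arm at each end with 32 mm of free space between bar and lid edge. About 340 mm above the table when open; 76 mm when shut, when it sticks out past the +y side of the case.
- lid (a joint): Lid angle: 0 = open and locked, leaning 20 deg back past upright; grows as the lid comes down; 1.92 rad = fully shut. Little friction: leaning back it stays up by itself, but past upright (about 0.35 rad) it falls if not held. It cannot come down while the stay is locked. Falling free it passes 2 rad/s, which is not gentle.
- knuckle (a joint): Fold of the two-arm steel lid stay outside the case's -x end: 0 = locked just past straight; grows as the knuckle is pushed down; broken from about 0.3 rad on; about 2.9 with the lid shut. A few newtons down break it; friction keeps it where left. At 0.5 rad the pad is about 27 mm lower and 10 mm further to station -y, and the lid has come about 0.1 rad forward.
- knuckle_pad (a point): Middle of the orange push pad at the knuckle: a round peg 16 mm thick, 34 mm long, pointing out along the station's -x. This point is 31 mm outside the case's -x end and, when locked, 41 mm to the +y side of the hinge line and 133 mm above the table. Push it down from above.
- vblock: Steel clamp vee-block, 0.6 to 0.9 kg, origin at the centre of its underside. Base 80 mm (x) by 60 mm (y) by 20 mm high, cheeks along its long sides up to 26 mm; across its middle a dark bridge, 22 mm thick in x, 56 mm long in y, 40 to 54 mm above the underside, on two legs; on it a black knob 20 mm across, up to 62 mm. The bridge can be gripped across its 22 mm from above.
- tray: Fixed blue open tray, outer 260 mm (its x) by 190 mm (its y) by 28 mm high, walls and floor 5 mm. Origin: centre of its underside.
- tape_roll: Bystander: wooden-coloured roll, 84 mm across, 40 mm high, origin at its underside.
- cleaner: Bystander: cleaner bottle, 60 mm across, 160 mm high, origin at its underside.
- caliper: Bystander: digital caliper lying flat, 230 mm long, origin at its underside.
- moulding1: White plastic moulding, 35 to 70 g: a box 62 mm (x) by 36 mm (y) by 26 mm high with a rounded boss on top (33 mm in all), origin at the centre of its underside. Lies on the granite at the start, its length roughly along the station's x. Between three and five of the five are there.
- moulding2: White plastic moulding, about 50 g: a box 62 mm (x) by 36 mm (y) by 26 mm high with a rounded boss on top (33 mm in all), origin at the centre of its underside. Lies on the granite at the start, its length roughly along the station's x. Like moulding1; may be absent.
- moulding3: White plastic moulding, about 50 g: a box 62 mm (x) by 36 mm (y) by 26 mm high with a rounded boss on top (33 mm in all), origin at the centre of its underside. Lies on the granite at the start, its length roughly along the station's x. Like moulding1; may be absent.
- moulding4: White plastic moulding, about 50 g: a box 62 mm (x) by 36 mm (y) by 26 mm high with a rounded boss on top (33 mm in all), origin at the centre of its underside. Lies on the granite at the start, its length roughly along the station's x. Like moulding1; may be absent.
- moulding5: White plastic moulding, about 50 g: a box 62 mm (x) by 36 mm (y) by 26 mm high with a rounded boss on top (33 mm in all), origin at the centre of its underside. Lies on the granite at the start, its length roughly along the station's x. Like moulding1; may be absent.
There are look-alikes about, which are no part of the job. Leave any green, pink or turquoise look-alike of the moulding5 alone.

How it is judged:
By the outcome, as a careful person would: the job done as asked, in the order asked, and still so for the second after the job is handed in, with the robot touching nothing.
Of moulding1, moulding2, moulding3, moulding4, moulding5 only 3 to 5 are there at a start; the rules pass over those that are not, and their reading is None.
At some moment in a run one of moulding1, moulding2, moulding3, moulding4, moulding5 may be knocked a few centimetres aside while the robot is not near it.
It also fails if it takes over 208 s, if anything falls off the work surface, if the arm or the gripper's body presses on something with over 40 N, if the wrist force passes 120 N, or if a joint passes its speed limit or range.

ROBOT

A 6-joint arm with a two-finger parallel gripper is mounted at the origin on the work surface. World frame = base frame: x ahead of the robot, y to its left, z up, the work surface at z = 0. Lengths are in m, angles in degrees, forces in N, time in s.
With the tool pointing down it reaches from about 0.3 to 0.75 m from the base axis. Payload 8.5 kg.
Tool frame: the origin (TCP) lies at the very end of the fingers, on their centre line; the grasp point (between the pads) lies 19 mm behind it; z points along the fingers, y is the line along which they close (so a half turn about z gives the same grasp; the last joint's range is limited). The gripper opens to 85 mm and grips with 20 to 120 N. Pads are 22 mm wide; open, the fingers measure 114 mm over their backs; the gripper's body (76 mm by 85 mm) begins 54 mm behind the grasp point. The pads swing forward as they close: fully open they stand 13 mm farther back than shut.
Start: joints at [-78.512, 21.807, 74.336, -0, 83.858, -12.336], TCP at [0.222, -0.503, 0.2] pointing down, gripper open.
Joint ranges: [-178.18, 178.18], [-50.72, 133.34], [12.68, 142.11], [-81.47, 261.47], [9.98, 163.14], [-165.26, 165.26]. Speed limits (degrees/s): [136.94, 136.94, 180, 180, 180, 180].

INTERFACE

Orientations are given as a 3x3 rotation matrix whose columns are the frame's x, y, z axes.
In Python, from rig import env gives the robot as it stands.
- The arm moves only by the tool move_arm, never from a script. Its argument "plan" is a list of rows, each a list of 7 numbers: the turn, a rotation vector about the tool's x, y, z in degrees, then the shift along the tool's x, y, z in cm, then the gripper command: -1 is shut, 1 is fully open, values between are in proportion. In form: [[ax, ay, az, tx, ty, tz, jaw], ...]. A call has 1 to 5 rows; each row is the pose to reach, as a shift and turn from the pose commanded when the call began, along the tool's axes at that moment; what a row does not reach only later rows make up. A row lasts 1/10 s, in which the tool goes at most 50 mm and 8.59 degrees, less where a joint would pass 70% of its speed; a pose out of reach is approached as far as the arm can. A call with a gripper value outside its range is refused whole. The fingers move at their own pace and stop on an object; "squeeze" is the grip in N (left out, the last holds). Time passes only in rows, so rows that repeat a pose let the fingers close. It gives the time, the measured TCP pose, the force, the opening and the grip force at its end, in the units of the state.
- env.observe(): the state, without advancing time (a new reading comes with each control period).
- env.get_image(name): name is "scene" or "top"; returns a dict with "color" (480x640x3 uint8, red, green, blue), "fov_y" (degrees; the focal length in pixels is half the picture's height over the tangent of half this angle, whatever the lens; pixels are square), "cx", "cy" (the principal point, pixels), "R" (3x3) and "t" (3): a world point X has camera coordinates R X + t. Camera axes: x right, y down, z forward; pixel columns grow to the right and rows downward; lengths in m; the calibration is good to about 2 mm. A picture is of the moment at which its call begins. There is no depth.
- env.close_job(): hands the job in; it is judged then, once.
Trained networks look in a picture, given as the dict that the camera call returned (one of the last four; its "shot" number tells which), for a name from the list of things; names that differ only in an ending like _2 or _b are one class to them, and where a whole thing is asked for, a point or a joint stands for the part that bears it (a point fixed in the world has none). Each returns a list of dicts, best first, with "conf" (0 to 1); they miss things now and then, are a little off and sometimes report something else, mostly with a low value. They report only what shows in the picture. A call takes as long as a camera call. They do not tell look-alikes from the thing itself.
- env.outline_of(target, picture): "mask" (480x640 bool, what is visible of it) and "bbox" ([centre column, centre row, width, height] in pixels, round what is visible of it).
- env.tip_of(target, picture): "pixel" ([column, row] in pixels: a listed point, or the origin of a listed thing).
The state is a dict: "time_s": time; "q": joint angles; "qvel": joint speeds; "joint_efforts": joint torques, N m; "position": TCP position; "tool_rot": TCP orientation; "ft_force": force on the tool from outside, world axes, zero at the start; "wrist_torque": the same for the moment, N m; "grip_width": finger opening in m; "gripper_force": force on a finger pad.
Only numpy, scipy, OpenCV 4.12 (cv2) and the standard library are available. Lean on these libraries where they do the work, as an engineer would, in place of code of your own. Each camera call takes 0.05 s, during which the arm holds its last target. There are 200 camera calls.

## Working session

There is one attempt and no reset: what is moved stays moved. The work goes in short steps, Python scripts to look and compute and a tool call to move; the robot and the scene stay as the last step left them, time stands still between calls to the robot, and variables do not carry over. Pictures are saved under pics/ and viewed, at most 14 in all, crops included, and the job is handed in when it is done.

Besides the shell and the picture viewer there is one more tool, called after "Request:" as a command line: name --pt "numbers of a row" for each row, then --argument value for the rest. move_arm: Moves the arm, as the interface text tells. Its arguments: {"type":"object","properties":{"plan":{"type":"array"},"squeeze":{"type":"number"}},"required":["plan"]}

```bash
ls; mkdir -p pics
cat > h.py <<'E'
import numpy as np, cv2
from rig import env
def K(p):
    f=240/np.tan(np.radians(p["fov_y"]/2)); return f,p["cx"],p["cy"]
def ray(p,uv):
    f,cx,cy=K(p); R=np.array(p["R"]); t=np.array(p["t"])
    d=R.T@np.array([(uv[0]-cx)/f,(uv[1]-cy)/f,1]); return -R.T@t,d
def atz(p,uv,z):
    c,d=ray(p,uv); return c+d*(z-c[2])/d[2]
def proj(p,X):
    f,cx,cy=K(p); c=np.array(p["R"])@np.array(X)+np.array(p["t"]); return np.array([cx+f*c[0]/c[2],cy+f*c[1]/c[2]])
def tri(p1,u1,p2,u2):
    c1,d1=ray(p1,u1); c2,d2=ray(p2,u2)
    s=np.linalg.lstsq(np.array([d1,-d2]).T,c2-c1,rcond=None)[0]
    a,b=c1+s[0]*d1,c2+s[1]*d2; return (a+b)/2,np.linalg.norm(a-b)
def save(p,n): cv2.imwrite("pics/"+n,cv2.cvtColor(p["color"],cv2.COLOR_RGB2BGR))
E
python3 - <<'E'
from h import *
np.set_printoptions(precision=4,suppress=True)
o=env.observe(); print(o["time_s"],o["position"],o["tool_rot"],o["grip_width"])
S=env.get_image("scene");T=env.get_image("top")
save(S,"s0.png");save(T,"t0.png")
for n,p in(("S",S),("T",T)):
    print(n,p["fov_y"],p["cx"],p["cy"],-np.array(p["R"]).T@np.array(p["t"]))
    for k in["station","tray","vblock","moulding1","tape_roll","cleaner","caliper","park_mark","lid_hinge","lid_handle","knuckle_pad"]:
        print(k,[(np.round(d["pixel"],1).tolist(),round(d["conf"],2)) for d in env.tip_of(k,p)])
E
```

```text
pics
0.0 [ 0.2221 -0.5028  0.1992] [[ 0.9148  0.4039 -0.0003]
 [ 0.4039 -0.9148  0.0015]
 [ 0.0003 -0.0015 -1.    ]] 0.08515242260022983
S 45.46555945835667 315.5425831503929 241.95753012281534 [1.5394 0.1255 1.0538]
station [([265.0, 310.4], 0.61), ([259.9, 265.7], 0.37), ([399.0, 279.7], 0.22)]
tray [([398.8, 278.4], 0.95), ([458.4, 316.1], 0.41)]
vblock [([281.8, 324.9], 0.97)]
moulding1 [([258.9, 265.3], 0.93), ([285.4, 389.3], 0.87), ([295.3, 272.9], 0.86), ([254.2, 294.3], 0.8), ([287.9, 293.6], 0.79), ([129.0, 334.3], 0.76), ([237.3, 320.6], 0.59), ([213.9, 389.0], 0.59), ([239.2, 217.4], 0.52)]
tape_roll [([377.0, 374.5], 0.63)]
cleaner [([460.9, 315.7], 0.67)]
caliper [([466.9, 255.6], 0.93)]
park_mark [([282.9, 325.7], 0.62)]
lid_hinge [([210.6, 282.4], 0.79)]
lid_handle [([149.3, 189.4], 0.71), ([240.2, 319.4], 0.36)]
knuckle_pad [([239.0, 215.8], 0.67), ([265.6, 309.8], 0.29)]
T 51.64947277880613 317.6122408065082 246.48295176370237 [0.3837 0.072  1.5532]
station [([355.2, 259.1], 0.71)]
tray [([248.0, 301.6], 0.94), ([204.2, 261.9], 0.67)]
vblock [([339.1, 226.2], 0.69), ([250.3, 305.4], 0.28)]
moulding1 [([364.0, 260.5], 0.69), ([367.6, 286.5], 0.68), ([333.0, 191.8], 0.65), ([374.3, 235.5], 0.58), ([379.6, 191.2], 0.57), ([338.0, 260.8], 0.52), ([337.6, 284.4], 0.48), ([453.0, 225.6], 0.45)]
tape_roll [([271.1, 203.6], 0.83)]
cleaner []
caliper [([188.6, 328.1], 0.71)]
park_mark [([373.8, 228.9], 0.85)]
lid_hinge [([401.8, 257.1], 0.73), ([388.9, 319.9], 0.7), ([355.7, 258.3], 0.59)]
lid_handle [([458.9, 242.2], 0.94)]
knuckle_pad [([393.2, 321.2], 0.72)]
```

View pics/s0.png

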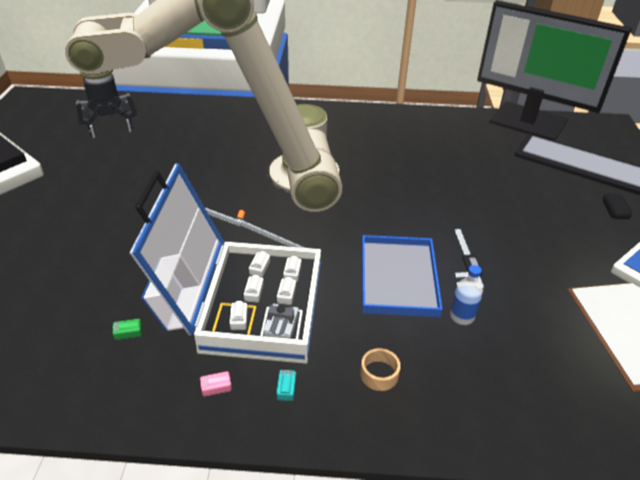

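View pics/t0.png

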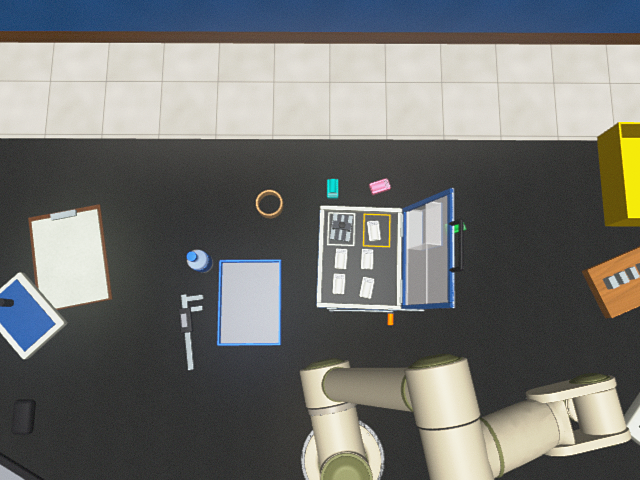

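The top view shows five white mouldings on the granite: about (340,259), (367,259), (339,284), (367,288) and (375,231), the last inside the yellow outline. The look-alikes are green (457,226), pink (380,186) and turquoise (333,188), all off the plate. The vee-block is at (341,229), the tray at (249,303), the handle at (458,244) and the orange pad at (391,320).

```bash
cat >> h.py <<'E'
def rect(p,m,z):
    v,u=np.nonzero(m); P=np.array([atz(p,(a,b),z)[:2] for a,b in zip(u,v)])
    (c,s,a)=cv2.minAreaRect((P*1000).astype(np.float32)); return np.round(c,1),np.round(s,1),round(a,1),np.round(P.mean(0)*1000,1)
E
python3 - <<'E'
from h import *
T=env.get_image("top");S=env.get_image("scene")
for n,p,(x0,x1,y0,y1) in(("T",T,(310,402,200,312)),("S",S,(195,325,240,360))):
    c=p["color"].astype(int); r,g,b=c[...,0],c[...,1],c[...,2]
    roi=np.zeros((480,640),bool); roi[y0:y1,x0:x1]=1
    Y=roi&(r>120)&(r-b>70)&(g-b>40); print(n,"yellow",Y.sum(),rect(p,Y,.045))
    W=(roi&(c.min(2)>165)&(c.max(2)-c.min(2)<30)).astype(np.uint8)
    k,l,st,ce=cv2.connectedComponentsWithStats(W)
    for i in range(1,k):
        if st[i,4]>25: print(n,st[i].tolist(),np.round(ce[i],1),rect(p,l==i,.071))
for n in("tray","vblock","station"):
    for p in(T,S):
        d=env.outline_of(n,p)
        if d: print(n,d[0]["conf"],np.round(d[0]["bbox"]),rect(p,d[0]["mask"],{"tray":.028,"vblock":.071,"station":.07}[n]))
X=lambda im:cv2.resize(cv2.cvtColor(im,cv2.COLOR_RGB2BGR),(800,600),interpolation=cv2.INTER_CUBIC)
cv2.imwrite("pics/tc.png",X(T["color"][195:330,300:480]));cv2.imwrite("pics/sc.png",X(S["color"][160:370,100:380]))
E
```

```text
T yellow 203 (array([ 685.8, -106.7]), array([ 84.1, 106.2]), 88.9, array([ 687. , -105.4]))
T [317, 206, 85, 104, 1399] [360.1 259.8] (array([597.5, -50.9]), array([251. , 312.4]), 88.7, array([589.7, -52.9]))
T [327, 212, 29, 34, 211] [339.8 228. ] (array([684. ,   4.9]), array([ 83.6, 102.9]), 87.7, array([686. ,   7.8]))
T [348, 216, 5, 7, 28] [349.9 219. ] (array([714. , -23.3]), array([12.2, 18.9]), 89.6, array([714. , -23.1]))
T [367, 221, 14, 20, 227] [373.4 230.3] (array([679.3, -94.3]), array([60.4, 34.9]), 6.1, array([679.2, -94.3]))
T [330, 229, 5, 10, 36] [332.2 233.8] (array([668.1,  30.9]), array([11.3, 28. ]), 83.0, array([667.8,  31.1]))
T [346, 232, 5, 9, 34] [347.6 236. ] (array([661.4, -15.6]), array([11.2, 26.3]), 81.6, array([661.2, -15.7]))
T [335, 248, 12, 21, 227] [340.6 258.3] (array([593.6,   6.2]), array([33.2, 60.9]), 89.7, array([592.5,   5.9]))
T [361, 249, 12, 20, 232] [366.6 258.7] (array([592.4, -72.3]), array([33.2, 58.4]), 89.2, array([591.6, -72.7]))
T [332, 273, 13, 21, 235] [338.4 283.5] (array([517.1,  12.5]), array([35.3, 60.2]), 85.9, array([
[... 1099 characters left out ...]
4.1, 38.6]), 80.4, array([718.3,  23.3]))
tray 0.61 [249. 304.  65.  88.] (array([464.4, 284.1]), array([261.8, 194. ]), 0.1, array([462.3, 285. ]))
tray 0.97 [402. 276.  79.  78.] (array([470.2, 283.4]), array([289.9, 195. ]), 0.5, array([481.9, 283.5]))
vblock 0.76 [341. 226.  26.  33.] (array([687.5,   5.3]), array([60.2, 83.8]), 81.6, array([687.1,   5. ]))
vblock 0.73 [283. 322.  30.  33.] (array([693.9,   5. ]), array([69. , 97.3]), 88.0, array([696.1,   3.9]))
station 0.92 [391. 257. 150. 137.] (array([ 590.1, -142. ]), array([380.4, 476.4]), 8.5, array([ 597.5, -154.7]))
station 0.61 [226. 264. 189. 197.] (array([ 498.1, -207. ]), array([812.2, 430.1]), 52.2, array([ 550.9, -172.6]))
```

View pics/tc.png

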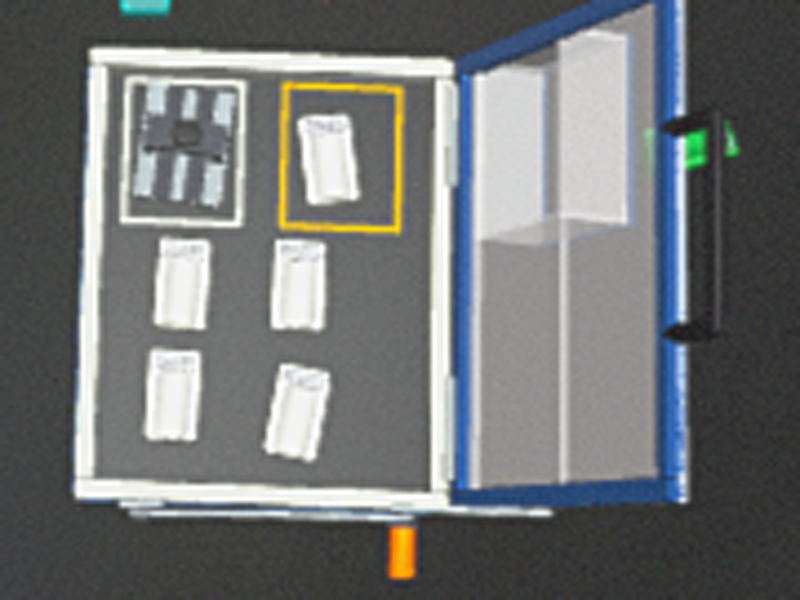

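View pics/sc.png

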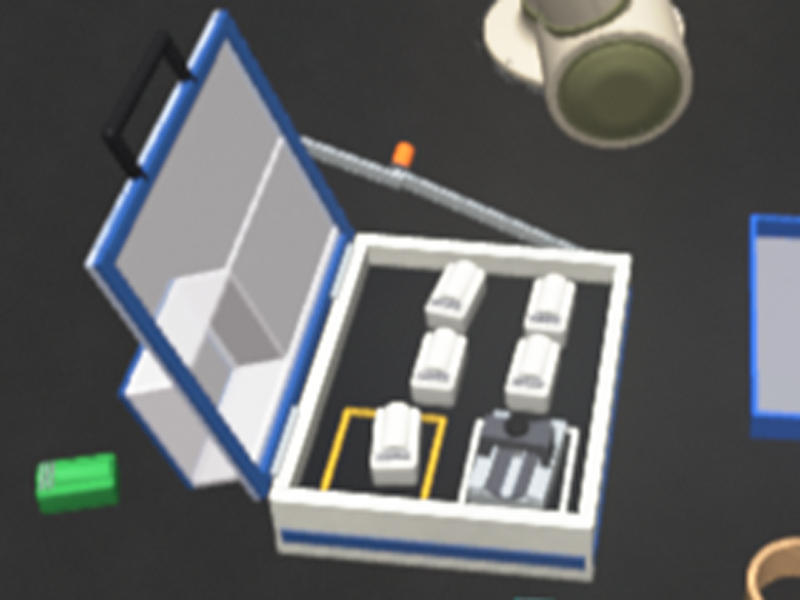

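Run:
```python
from h import *
T=env.get_image("top");S=env.get_image("scene")
print("cap",atz(T,(198,259),.15), "base S",atz(S,(462,322),0))
print("knob T",atz(T,(342.1,224.7),.107))
for k in("vblock","knuckle_pad","lid_handle"):
    a,b=env.outline_of(k,T),env.outline_of(k,S); 
    a1,b1=env.tip_of(k,T),env.tip_of(k,S); print(k,tri(T,a1[0]["pixel"],S,b1[0]["pixel"]) if a1 and b1 else None)
c=T["color"].astype(int);m=(c[...,0]>180)&(c[...,2]<80)&(c[...,1]<150);m[:310]=0;m[330:]=0;m[:,:380]=0;m[:,405:]=0
v,u=np.nonzero(m);print(u.mean(),v.mean(),atz(T,(u.mean(),v.mean()),.133),rect(T,m,.137))
```

```text
cap [0.57798141 0.41674388 0.15      ] base S [0.60341221 0.43278089 0.        ]
knob T [0.68856852 0.00260926 0.107     ]
vblock (array([0.69507619, 0.00235851, 0.06119635]), np.float64(0.000187044062234581))
knuckle_pad (array([ 0.40204862, -0.13247439,  0.12410812]), np.float64(0.008899674496642529))
lid_handle (array([ 0.59354094, -0.27798352,  0.3516704 ]), np.float64(0.005175642195305722))
389.9047619047619 318.8095238095238 [ 0.41130576 -0.13046229  0.133     ] (array([ 410.7, -130.2]), array([11.3, 28.2]), 88.9, array([ 411.2, -129.9]))
```

Request:
move_arm --pt "0 0 8 2.6 -3.2 -0.5 0.32" --pt "0 0 16 5.2 -6.5 -1 0.32" --pt "0 0 23.8 7.9 -9.7 -1.5 0.32" --pt "0 0 23.8 10.5 -13 -2 0.32" --pt "0 0 23.8 13.1 -16.2 -2.5 0.32" --squeeze 25

```text
time_s: 2.8
position: [0.2766, -0.3003, 0.2251]
tool_rot: [[1.0, -0.0, 0.0], [-0.0, -1.0, -0.0], [0.0, 0.0, -1.0]]
ft_force: [-0.0, -0.8, 0.3]
grip_width: 0.0561
gripper_force: 0.0
```

Request:
move_arm --pt "0 0 0 1.1 -4 -0.5 0.32" --pt "0 0 0 2.2 -8 -1 0.32" --pt "0 0 0 3.2 -12 -1.5 0.32" --pt "0 0 0 4.3 -16 -2 0.32" --pt "0 0 0 5.3 -20 -2.5 0.32"

```text
time_s: 3.3
position: [0.3295, -0.1004, 0.2503]
tool_rot: [[1.0, -0.0, 0.001], [-0.0, -1.0, -0.0], [0.001, 0.0, -1.0]]
ft_force: [0.4, -0.3, 0.3]
grip_width: 0.0564
gripper_force: 0.0
```

Request:
move_arm --pt "0 0 0 3.6 -0.6 2.4 0.32" --pt "0 0 0 7.2 -1.2 4.8 0.32" --pt "0 0 0 10.8 -1.8 7.2 0.32" --pt "0 0 0 14.4 -2.4 9.6 0.32" --pt "0 0 0 17.6 -2.9 12 0.32"

```text
time_s: 3.8
position: [0.5071, -0.0723, 0.1287]
tool_rot: [[1.0, 0.001, 0.0], [0.001, -1.0, -0.0], [0.0, 0.0, -1.0]]
ft_force: [0.4, -1.0, 1.5]
grip_width: 0.0565
gripper_force: 0.0
```

```bash
cat >> h.py <<'E'
def moulds(show=None):
    for n in("top","scene"):
        p=env.get_image(n); c=p["color"].astype(int)
        W=((c.min(2)>150)&(c.max(2)-c.min(2)<35)).astype(np.uint8)
        x0,x1,y0,y1=(310,402,200,312) if n=="top" else (195,325,240,360)
        R=np.zeros_like(W);R[y0:y1,x0:x1]=W[y0:y1,x0:x1]
        k,l,st,ce=cv2.connectedComponentsWithStats(R)
        for i in range(1,k):
            if 120<st[i,4]<900: print(n,st[i,4],*rect(p,l==i,.071))
        if show==n: save(p,"v%d.png"%p["shot"]);print("v%d"%p["shot"])
    o=env.observe();print(o["time_s"],np.round(o["position"],4),o["grip_width"])
E
python3 -c "
from h import *
moulds()"
```

```text
top 267 [684.    4.9] [ 83.8 104.8] 87.7 [688.9   4.4]
top 230 [679.3 -94.4] [60.4 35.5] 6.1 [679.1 -94.3]
top 238 [592.8   6. ] [35.8 61.3] 85.5 [592.6   6. ]
top 326 [518.2 -38.6] [ 23.7 175. ] 69.4 [515.7 -37.1]
top 574 [ 547.8 -121.7] [107.6  57.8] 69.6 [ 548.5 -123.3]
top 241 [517.3  12.7] [35.5 60.4] 86.1 [516.9  13. ]
top 122 [477.4 -58.5] [39.7 46.4] 50.1 [482.7 -61.8]
scene 802 [ 547.3 -194.9] [233.   56.4] 12.8 [ 518.9 -211.2]
scene 391 [682.5 -93.9] [78.6 36.3] 5.5 [682.8 -94. ]
scene 151 [797.4 -62. ] [200.1   4.9] 87.7 [796.8 -68. ]
3.9 [ 0.5068 -0.072   0.1263] 0.056281966718578484
```

Request:
move_arm --pt "0 0 0 0 0 3 0.32" --pt "0 0 0 0 0 6 0.32" --pt "0 0 0 0 0 7.5 0.32" --pt "0 0 0 0 0 8 0.32" --pt "0 0 0 0 0 8 -0.6"

```text
time_s: 4.4
position: [0.5053, -0.0731, 0.0502]
tool_rot: [[1.0, 0.0, -0.0], [0.0, -1.0, -0.0], [-0.0, 0.0, -1.0]]
ft_force: [0.5, 0.2, 0.6]
grip_width: 0.0432
gripper_force: 0.0
```

Request:
move_arm --pt "0 0 0 0 0 0 -0.6" --pt "0 0 0 0 0 0 -0.6" --pt "0 0 0 0 0 0 -0.6" --pt "0 0 0 0 0 0 -0.6" --pt "0 0 0 0 0 0 -0.6"

```text
time_s: 4.9
position: [0.5055, -0.0729, 0.05]
tool_rot: [[1.0, 0.0, 0.0], [0.0, -1.0, -0.0], [0.0, 0.0, -1.0]]
ft_force: [-0.3, 0.3, -0.0]
grip_width: 0.0171
gripper_force: 0.0
```

```bash
python3 -c "
from h import *
S=env.get_image('scene');T=env.get_image('top')
X=lambda im:cv2.resize(cv2.cvtColor(im,cv2.COLOR_RGB2BGR),(400,400),interpolation=cv2.INTER_CUBIC)
cv2.imwrite('pics/g1.png',np.hstack([X(S['color'][230:340,190:300]),X(T['color'][200:320,310:430])]))"
```

```text
(no output)
```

View pics/g1.png

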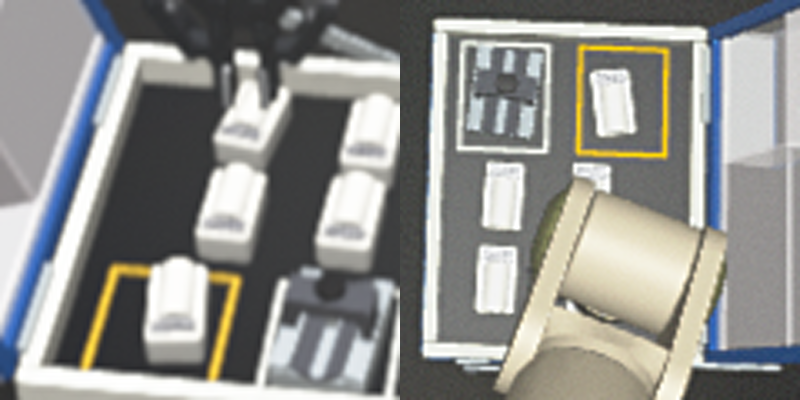

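```bash
python3 -c "
from h import *
S=env.get_image('scene')
im=cv2.cvtColor(S['color'],cv2.COLOR_RGB2BGR)[220:300,210:310]
im=cv2.resize(im,(800,640),interpolation=cv2.INTER_CUBIC)[:600]
f=lambda X:tuple(int(v) for v in (proj(S,X)-[210,220])*8+4)
a=np.radians(-11)
for z,col in((.071,(0,0,255)),(.045,(255,0,0))):
    q=[f((.506+np.cos(a)*x-np.sin(a)*y,-.071+np.sin(a)*x+np.cos(a)*y,z)) for x,y in((.031,.018),(.031,-.018),(-.031,-.018),(-.031,.018))]
    cv2.polylines(im,[np.array(q)],True,col,1)
cv2.circle(im,f((.5055,-.0729,.05)),5,(0,255,0),-1);cv2.circle(im,f((.5055,-.0729,.069)),5,(0,255,255),-1)
cv2.imwrite('pics/g2.png',im);o=env.observe();print(o['grip_width'],o['gripper_force'],o['position'])"
```

```text
0.017247843071558123 0.0 [ 0.50547664 -0.07292471  0.04984227]
```

View pics/g2.png

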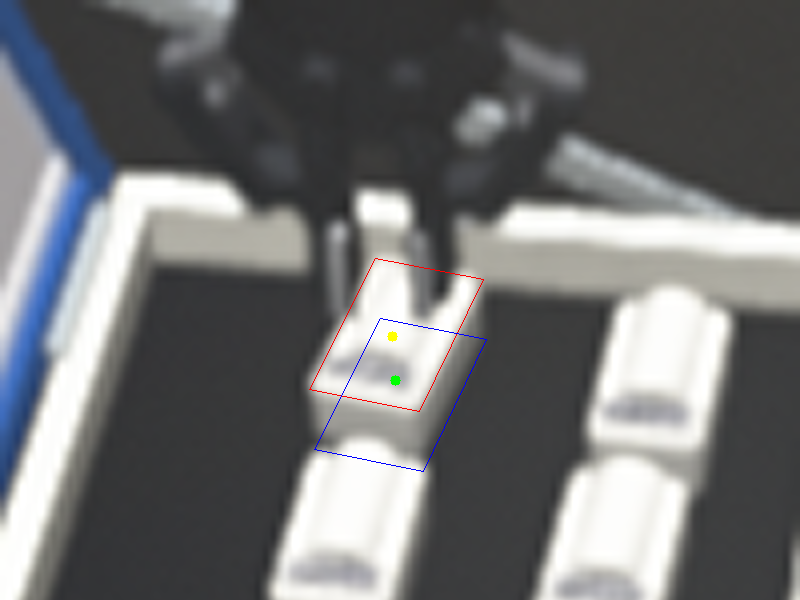

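```bash
python3 -c "
from h import *
S=env.get_image('scene')
for z in(.19,.2,.213,.23): print(z,proj(S,(.222,-.503,z)))
# finger tips at y +-0.043 along tool y (.404,-.915)
for s in(-1,1): print(proj(S,(.222+s*.05*.404,-.503-s*.05*.915,.213)))
for z in(.05,.069,.08): print(z,proj(S,(.5055,-.0729,z)))
im=cv2.imread('pics/s0.png')[70:150,60:150]; print(im.shape)
cv2.imwrite('pics/g3.png',np.hstack([cv2.resize(im,(400,356),interpolation=cv2.INTER_CUBIC),cv2.resize(cv2.cvtColor(S['color'],cv2.COLOR_RGB2BGR)[200:280,210:300],(400,356),interpolation=cv2.INTER_CUBIC)]))
"
```

```text
0.19 [116.33541192 150.82987942]
0.2 [115.55600878 147.72045298]
0.213 [114.53298657 143.63910901]
0.23 [113.17819269 138.23416297]
[133.23675397 140.57673963]
[ 95.50979205 146.75377823]
0.05 [258.88743671 267.10078162]
0.069 [258.50417994 261.61618363]
0.08 [258.27921586 258.39683393]
(80, 90, 3)
```

View pics/g3.png

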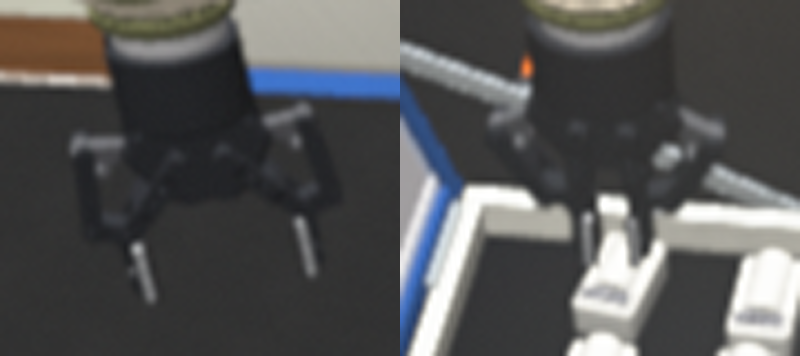

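The fingertips in the picture end about 28 mm above the reported TCP, both at the start and now. That is why the fingers closed above the box. I'll open, go lower in small steps while watching the force, and grip again.

Request:
move_arm --pt "0 0 0 0 0 0 0.32" --pt "0 0 0 0 0 0 0.32" --pt "0 0 0 0 0 0 0.32" --pt "0 0 0 0 0 0 0.32" --pt "0 0 0 0 0 0 0.32"

```text
time_s: 5.6
position: [0.5055, -0.0729, 0.0498]
tool_rot: [[1.0, 0.0, -0.0], [0.0, -1.0, 0.0], [-0.0, -0.0, -1.0]]
ft_force: [-0.1, -0.2, -0.4]
grip_width: 0.0564
gripper_force: 0.0
```

Request:
move_arm --pt "0 0 0 0 0.1 0.7 0.32" --pt "0 0 0 0 0.1 1.3 0.32" --pt "0 0 0 0 0.1 1.8 0.32" --pt "0 0 0 0 0.1 2.0 0.32" --pt "0 0 0 0 0.1 2.0 0.32"

```text
time_s: 6.1
position: [0.5053, -0.0738, 0.0294]
tool_rot: [[1.0, 0.0, -0.001], [0.0, -1.0, 0.0], [-0.001, -0.0, -1.0]]
ft_force: [-0.0, 0.2, 0.2]
grip_width: 0.0566
gripper_force: 0.0
```

Request:
move_arm --pt "0 0 0 0 0 0 -0.4" --pt "0 0 0 0 0 0 -0.4" --pt "0 0 0 0 0 0 -0.4" --pt "0 0 0 0 0 0 -0.4" --pt "0 0 0 0 0 0 -0.4"

```text
time_s: 6.6
position: [0.5056, -0.0739, 0.0302]
tool_rot: [[1.0, 0.001, 0.001], [0.001, -1.0, -0.0], [0.001, 0.0, -1.0]]
ft_force: [-1.2, -0.5, 5.8]
grip_width: 0.0375
gripper_force: 23.1
```

Request:
move_arm --pt "0 0 0 0 0 -1 -0.4" --pt "0 0 0 0 0 -3 -0.4" --pt "0 0 0 0 0 -6 -0.4" --pt "0 0 0 0 0 -9 -0.4" --pt "0 0 0 0 0 -10 -0.4"

```text
time_s: 7.1
position: [0.5065, -0.0743, 0.1328]
tool_rot: [[1.0, 0.001, 0.005], [0.001, -1.0, -0.002], [0.005, 0.002, -1.0]]
ft_force: [0.7, -0.1, -0.3]
grip_width: 0.0375
gripper_force: 23.1
```

Request:
move_arm --pt "0 0 0 -1 -2.5 0 -0.4" --pt "0 0 0 -2 -6 0 -0.4" --pt "0 0 0 -3.5 -9.5 0 -0.4" --pt "0 0 0 -5 -13 0 -0.4" --pt "0 0 0 -6.1 -16.4 0 -0.4"

```text
time_s: 7.6
position: [0.443, 0.0913, 0.1293]
tool_rot: [[1.0, 0.0, -0.001], [0.0, -1.0, 0.0], [-0.001, -0.0, -1.0]]
ft_force: [0.5, -0.2, -0.7]
grip_width: 0.0374
gripper_force: 23.2
```

Request:
move_arm --pt "0 0 0 -1.5 -4 0 -0.4" --pt "0 0 0 -3 -8 0 -0.4" --pt "0 0 0 -4.5 -12 0 -0.4" --pt "0 0 0 -5.5 -15 0 -0.4" --pt "0 0 0 -6 -16 0 -0.4"

```text
time_s: 8.1
position: [0.3829, 0.252, 0.1294]
tool_rot: [[1.0, 0.003, -0.001], [0.003, -1.0, 0.0], [-0.001, -0.0, -1.0]]
ft_force: [1.1, 0.9, -1.4]
grip_width: 0.0377
gripper_force: 23.2
```

```bash
python3 -c "
from h import *
moulds()
S=env.get_image('scene');T=env.get_image('top')
X=lambda im:cv2.resize(cv2.cvtColor(im,cv2.COLOR_RGB2BGR),(400,400),interpolation=cv2.INTER_CUBIC)
cv2.imwrite('pics/g4.png',np.hstack([X(S['color'][190:330,340:480]),X(T['color'][200:360,210:370])]))"
```

```text
top 305 [684.6   4.1] [102.7  85.8] 0.0 [691.3   3.6]
top 235 [679.2 -95.2] [60.6 37. ] 5.5 [678.9 -94.7]
top 246 [592.7   5.3] [37.3 61.3] 85.2 [592.3   5.8]
top 243 [591.1 -73.8] [36.2 61. ] 89.2 [591.6 -73.2]
top 251 [517.3  11.9] [37.4 60.7] 86.1 [517.   12.6]
scene 803 [ 547.3 -194.9] [233.   56.4] 12.8 [ 519.1 -211.2]
scene 349 [594.1 -73. ] [37.3 78.5] 85.5 [595.5 -73. ]
scene 392 [682.5 -93.9] [78.5 36.3] 5.5 [682.9 -94. ]
scene 150 [797.4 -62. ] [200.1   4.9] 87.7 [796.8 -68.1]
8.2 [0.3836 0.2506 0.1294] 0.037453768564966926
```

View pics/g4.png

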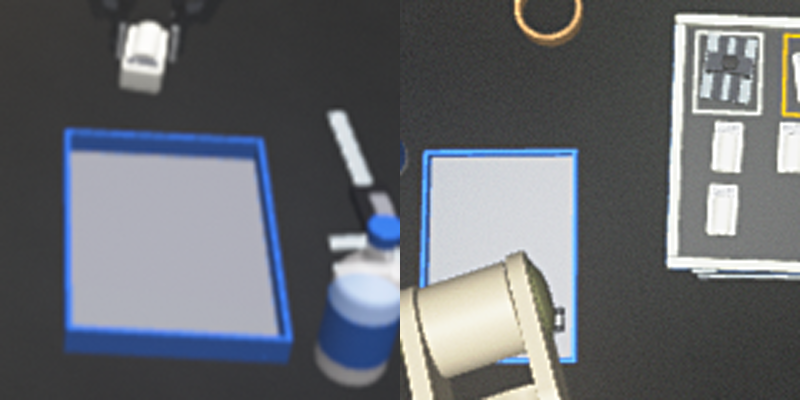

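The moulding hangs straight in the fingers above the tray's near end, so I'll place it.

Request:
move_arm --pt "0 0 0 0 0 3 -0.4" --pt "0 0 0 0 0 7 -0.4" --pt "0 0 0 0 0 10 -0.4" --pt "0 0 0 0 0 12 -0.4" --pt "0 0 0 0 0 13 -0.4"

```text
time_s: 8.8
position: [0.3843, 0.2486, -0.0017]
tool_rot: [[1.0, -0.002, -0.002], [-0.002, -1.0, -0.001], [-0.002, 0.001, -1.0]]
ft_force: [0.4, 0.5, 0.3]
grip_width: 0.0377
gripper_force: 23.2
```

Request:
move_arm --pt "0 0 0 0 0 0.4 -0.4" --pt "0 0 0 0 0 0.8 -0.4" --pt "0 0 0 0 0 0.8 0.32" --pt "0 0 0 0 0 0.8 0.32" --pt "0 0 0 0 0 0.8 0.32"

```text
time_s: 9.3
position: [0.3847, 0.2502, -0.0076]
tool_rot: [[1.0, 0.001, 0.001], [0.001, -1.0, 0.0], [0.001, -0.0, -1.0]]
ft_force: [-0.1, 0.6, -0.3]
grip_width: 0.0565
gripper_force: 0.0
```

Request:
move_arm --pt "0 0 0 0 0 0 0.32" --pt "0 0 0 0 0 -2 0.32" --pt "0 0 0 0 0 -6 0.32" --pt "0 0 0 0 0 -10 0.32" --pt "0 0 0 0 0 -13.8 0.32"

```text
time_s: 9.8
position: [0.3841, 0.25, 0.1318]
tool_rot: [[1.0, 0.001, 0.0], [0.001, -1.0, 0.0], [0.0, -0.0, -1.0]]
ft_force: [0.4, 0.0, -0.5]
grip_width: 0.0564
gripper_force: 0.0
```

Request:
move_arm --pt "0 0 0 1.5 3 0 0.32" --pt "0 0 0 4 7 0 0.32" --pt "0 0 0 6.3 11.2 0 0.32" --pt "0 0 0 8.5 15.4 0 0.32" --pt "0 0 0 10.8 19.5 0 0.32"

```text
time_s: 10.3
position: [0.4929, 0.0533, 0.1301]
tool_rot: [[1.0, 0.0, 0.0], [0.0, -1.0, 0.0], [0.0, -0.0, -1.0]]
ft_force: [0.6, -0.4, -0.7]
grip_width: 0.0563
gripper_force: 0.0
```

Request:
move_arm --pt "0 0 0 1.8 3.2 0 0.32" --pt "0 0 0 2.4 4.2 0 0.32" --pt "0 0 0 2.4 4.2 3 0.32" --pt "0 0 0 2.4 4.2 6 0.32" --pt "0 0 0 2.4 4.2 8 0.32"

```text
time_s: 10.8
position: [0.5154, 0.0137, 0.0483]
tool_rot: [[1.0, 0.001, -0.002], [0.001, -1.0, 0.001], [-0.002, -0.001, -1.0]]
ft_force: [0.3, -1.2, -0.2]
grip_width: 0.0562
gripper_force: 0.0
```

Request:
move_arm --pt "0 0 0 0 0 1.5 0.32" --pt "0 0 0 0 0 2 0.32" --pt "0 0 0 0 0 2 -0.4" --pt "0 0 0 0 0 2 -0.4" --pt "0 0 0 0 0 2 -0.4"

```text
time_s: 11.3
position: [0.5168, 0.0132, 0.0307]
tool_rot: [[1.0, 0.001, 0.002], [0.001, -1.0, -0.0], [0.002, 0.0, -1.0]]
ft_force: [0.0, 0.8, -0.6]
grip_width: 0.0357
gripper_force: 24.4
```

Request:
move_arm --pt "0 0 0 0 0 0 -0.4" --pt "0 0 0 0 0 -2 -0.4" --pt "0 0 0 0 0 -5 -0.4" --pt "0 0 0 0 0 -8 -0.4" --pt "0 0 0 0 0 -10 -0.4"

```text
time_s: 11.8
position: [0.5169, 0.013, 0.1322]
tool_rot: [[1.0, 0.0, 0.003], [0.0, -1.0, -0.001], [0.003, 0.001, -1.0]]
ft_force: [-0.4, 0.5, -0.6]
grip_width: 0.0354
gripper_force: 24.7
```

Request:
move_arm --pt "0 0 0 -0.7 -3 0 -0.4" --pt "0 0 0 -1.8 -7.5 0 -0.4" --pt "0 0 0 -3 -12 0 -0.4" --pt "0 0 0 -4 -16.5 0 -0.4" --pt "0 0 0 -5 -20.5 0 -0.4"

```text
time_s: 12.3
position: [0.4656, 0.22, 0.1303]
tool_rot: [[1.0, 0.001, 0.001], [0.001, -1.0, 0.0], [0.001, -0.0, -1.0]]
ft_force: [0.5, 0.1, -0.4]
grip_width: 0.035
gripper_force: 24.7
```

Request:
move_arm --pt "0 0 0 -0.5 -2.5 0 -0.4" --pt "0 0 0 -0.7 -3.2 1 -0.4" --pt "0 0 0 -0.7 -3.2 4 -0.4" --pt "0 0 0 -0.7 -3.2 8 -0.4" --pt "0 0 0 -0.7 -3.2 11 -0.4"

```text
time_s: 12.8
position: [0.4587, 0.2491, 0.0177]
tool_rot: [[1.0, -0.0, -0.001], [-0.0, -1.0, -0.001], [-0.001, 0.001, -1.0]]
ft_force: [0.8, -0.0, -0.7]
grip_width: 0.0356
gripper_force: 24.7
```

Request:
move_arm --pt "0 0 0 0 0 1.5 -0.4" --pt "0 0 0 0 0 2.5 -0.4" --pt "0 0 0 0 0 2.8 -0.4" --pt "0 0 0 0 0 2.8 0.32" --pt "0 0 0 0 0 2.8 0.32"

```text
time_s: 13.3
position: [0.4599, 0.2501, -0.0073]
tool_rot: [[1.0, 0.0, 0.002], [0.0, -1.0, 0.0], [0.002, -0.0, -1.0]]
ft_force: [-0.8, 0.1, 1.1]
grip_width: 0.0561
gripper_force: 0.0
```

Request:
move_arm --pt "0 0 0 0 0 0 0.32" --pt "0 0 0 0 0 0 0.32" --pt "0 0 0 0 0 -4 0.32" --pt "0 0 0 0 0 -9 0.32" --pt "0 0 0 0 0 -13.8 0.32"

```text
time_s: 13.8
position: [0.459, 0.25, 0.1319]
tool_rot: [[1.0, 0.0, -0.0], [0.0, -1.0, -0.0], [-0.0, 0.0, -1.0]]
ft_force: [1.0, -0.2, 0.4]
grip_width: 0.0566
gripper_force: 0.0
```

```bash
python3 -c "
from h import *
moulds()"
```

```text
top 268 [684.   5.] [ 83.8 104.9] 87.7 [689.    4.4]
top 230 [679.3 -94.4] [60.4 35.5] 6.1 [679.1 -94.3]
top 236 [592.7   6. ] [35.5 61.3] 85.2 [592.6   6. ]
top 236 [591.2 -72.2] [33.2 61. ] 89.2 [591.7 -72.7]
scene 803 [ 547.3 -194.9] [233.   56.4] 12.8 [ 519.  -211.2]
scene 347 [594.1 -73.2] [37.2 78.3] 87.7 [595.3 -73.1]
scene 345 [594.4   5.9] [36.6 78.9] 85.3 [595.7   6.1]
scene 389 [681.1 -94.1] [75.7 36.3] 5.5 [682.6 -94.1]
scene 134 [797.  -73.4] [177.1   4.9] 87.7 [796.6 -76.5]
13.9 [0.4621 0.251  0.1362] 0.05672745391427763
```

Request:
move_arm --pt "0 0 0 1.5 3 0 0.32" --pt "0 0 0 4 7 0 0.32" --pt "0 0 0 6.3 11.2 0 0.32" --pt "0 0 0 8.5 15.4 0 0.32" --pt "0 0 0 10.8 19.5 0 0.32"

```text
time_s: 14.4
position: [0.5678, 0.0533, 0.1294]
tool_rot: [[1.0, 0.0, -0.0], [0.0, -1.0, 0.0], [-0.0, -0.0, -1.0]]
ft_force: [1.1, 0.6, -1.0]
grip_width: 0.056
gripper_force: 0.0
```

Request:
move_arm --pt "0 0 0 1.8 3.6 0 0.32" --pt "0 0 0 2.5 4.9 0 0.32" --pt "0 0 0 2.5 4.9 3 0.32" --pt "0 0 0 2.5 4.9 6 0.32" --pt "0 0 0 2.5 4.9 8 0.32"

```text
time_s: 14.9
position: [0.5912, 0.0067, 0.0476]
tool_rot: [[1.0, 0.001, -0.003], [0.001, -1.0, 0.001], [-0.003, -0.001, -1.0]]
ft_force: [-0.3, -0.9, 0.1]
grip_width: 0.0561
gripper_force: 0.0
```

Request:
move_arm --pt "0 0 0 0 0 1.5 0.32" --pt "0 0 0 0 0 2 0.32" --pt "0 0 0 0 0 2 -0.4" --pt "0 0 0 0 0 2 -0.4" --pt "0 0 0 0 0 2 -0.4"

```text
time_s: 15.4
position: [0.5928, 0.0062, 0.0307]
tool_rot: [[1.0, 0.001, 0.002], [0.001, -1.0, -0.0], [0.002, 0.0, -1.0]]
ft_force: [-1.0, -0.1, -0.7]
grip_width: 0.0358
gripper_force: 24.2
```

Request:
move_arm --pt "0 0 0 0 0 0 -0.4" --pt "0 0 0 0 0 -2 -0.4" --pt "0 0 0 0 0 -5 -0.4" --pt "0 0 0 0 0 -8 -0.4" --pt "0 0 0 0 0 -10 -0.4"

```text
time_s: 15.9
position: [0.593, 0.006, 0.1324]
tool_rot: [[1.0, 0.0, 0.003], [0.0, -1.0, -0.001], [0.003, 0.001, -1.0]]
ft_force: [0.9, -0.1, -0.0]
grip_width: 0.0357
gripper_force: 24.4
```

Request:
move_arm --pt "0 0 0 -0.7 -3 0 -0.4" --pt "0 0 0 -1.8 -7.5 0 -0.4" --pt "0 0 0 -3 -12 0 -0.4" --pt "0 0 0 -4 -16.5 0 -0.4" --pt "0 0 0 -5 -20.5 0 -0.4"

```text
time_s: 16.4
position: [0.5416, 0.2131, 0.1303]
tool_rot: [[1.0, 0.001, 0.001], [0.001, -1.0, 0.0], [0.001, -0.0, -1.0]]
ft_force: [1.1, -0.2, -0.3]
grip_width: 0.0356
gripper_force: 24.4
```

Request:
move_arm --pt "0 0 0 -0.5 -3 0 -0.4" --pt "0 0 0 -0.6 -3.9 1 -0.4" --pt "0 0 0 -0.6 -3.9 4 -0.4" --pt "0 0 0 -0.6 -3.9 8 -0.4" --pt "0 0 0 -0.6 -3.9 11 -0.4"

```text
time_s: 16.9
position: [0.5358, 0.2492, 0.0176]
tool_rot: [[1.0, -0.0, -0.001], [-0.0, -1.0, -0.001], [-0.001, 0.001, -1.0]]
ft_force: [0.7, 0.1, -0.8]
grip_width: 0.0356
gripper_force: 24.4
```

Request:
move_arm --pt "0 0 0 0 0 1.5 -0.4" --pt "0 0 0 0 0 2.5 -0.4" --pt "0 0 0 0 0 2.8 -0.4" --pt "0 0 0 0 0 2.8 0.32" --pt "0 0 0 0 0 2.8 0.32"

```text
time_s: 17.4
position: [0.537, 0.2501, -0.0072]
tool_rot: [[1.0, 0.0, 0.002], [0.0, -1.0, 0.0], [0.002, -0.0, -1.0]]
ft_force: [-0.3, -0.1, -0.0]
grip_width: 0.0559
gripper_force: 0.0
```

Request:
move_arm --pt "0 0 0 0 0 0 0.32" --pt "0 0 0 0 0 0 0.32" --pt "0 0 0 0 0 -4 0.32" --pt "0 0 0 0 0 -9 0.32" --pt "0 0 0 0 0 -13.8 0.32"

```text
time_s: 17.9
position: [0.536, 0.25, 0.1319]
tool_rot: [[1.0, 0.001, -0.0], [0.001, -1.0, -0.0], [-0.0, 0.0, -1.0]]
ft_force: [0.4, -0.6, -0.0]
grip_width: 0.0567
gripper_force: 0.0
```

```bash
python3 -c "
from h import *
moulds()"
```

```text
top 266 [684.   5.] [ 83.8 104.6] 87.7 [688.7   4.7]
top 230 [679.3 -94.4] [60.4 35.5] 6.1 [679.1 -94.3]
top 236 [591.2 -72.2] [33.2 61. ] 89.2 [591.7 -72.7]
scene 803 [ 547.3 -194.9] [233.   56.4] 12.8 [ 519.  -211.2]
scene 336 [593.1 -72.8] [36.5 76.3] 87.4 [594.4 -72.9]
scene 380 [680.6 -94.6] [75.5 36. ] 9.1 [681.8 -94.2]
18.0 [0.5393 0.251  0.137 ] 0.05632150044522561
```

Request:
move_arm --pt "0 0 0 0.5 3 0 0.32" --pt "0 0 0 1.2 7.5 0 0.32" --pt "0 0 0 2 12 0 0.32" --pt "0 0 0 2.7 16.5 0 0.32" --pt "0 0 0 3.5 21 0 0.32"

```text
time_s: 18.5
position: [0.5713, 0.0384, 0.1298]
tool_rot: [[1.0, 0.001, 0.0], [0.001, -1.0, -0.0], [0.0, 0.0, -1.0]]
ft_force: [0.8, -0.8, 0.3]
grip_width: 0.0563
gripper_force: 0.0
```

Request:
move_arm --pt "0 0 0 0.8 4.5 0 0.32" --pt "0 0 0 1.5 8.5 0 0.32" --pt "0 0 0 2 11.2 0 0.32" --pt "0 0 0 2 11.2 2 0.32" --pt "0 0 0 2 11.2 5 0.32"

```text
time_s: 19.0
position: [0.5924, -0.0732, 0.0804]
tool_rot: [[1.0, -0.001, 0.004], [-0.001, -1.0, -0.001], [0.004, 0.001, -1.0]]
ft_force: [-0.7, -0.4, -0.9]
grip_width: 0.0564
gripper_force: 0.0
```

Request:
move_arm --pt "0 0 0 0 0 3 0.32" --pt "0 0 0 0 0 4.5 0.32" --pt "0 0 0 0 0 5 0.32" --pt "0 0 0 0 0 5 -0.4" --pt "0 0 0 0 0 5 -0.4"

```text
time_s: 19.5
position: [0.5921, -0.072, 0.0309]
tool_rot: [[1.0, 0.0, 0.002], [0.0, -1.0, -0.001], [0.002, 0.001, -1.0]]
ft_force: [0.3, -0.1, 0.6]
grip_width: 0.0355
gripper_force: 24.6
```

Request:
move_arm --pt "0 0 0 0 0 0 -0.4" --pt "0 0 0 0 0 0 -0.4" --pt "0 0 0 0 0 -4 -0.4" --pt "0 0 0 0 0 -8 -0.4" --pt "0 0 0 0 0 -10 -0.4"

```text
time_s: 20.0
position: [0.5925, -0.0722, 0.1337]
tool_rot: [[1.0, 0.0, 0.005], [0.001, -1.0, -0.002], [0.005, 0.002, -1.0]]
ft_force: [-0.1, -0.3, -0.7]
grip_width: 0.0351
gripper_force: 25.1
```

Request:
move_arm --pt "0 0 0 -1.5 -3 0 -0.4" --pt "0 0 0 -3.5 -6.8 0 -0.4" --pt "0 0 0 -5.5 -10.6 0 -0.4" --pt "0 0 0 -7.5 -14.4 0 -0.4" --pt "0 0 0 -9.5 -18 0 -0.4"

```text
time_s: 20.5
position: [0.4954, 0.1095, 0.1303]
tool_rot: [[1.0, 0.0, 0.001], [0.0, -1.0, 0.0], [0.001, -0.0, -1.0]]
ft_force: [0.0, 0.7, -1.0]
grip_width: 0.0355
gripper_force: 25.1
```

Request:
move_arm --pt "0 0 0 -2 -3.8 0 -0.4" --pt "0 0 0 -4.2 -8 0 -0.4" --pt "0 0 0 -6.4 -12.2 0 -0.4" --pt "0 0 0 -8.6 -16.4 0 -0.4" --pt "0 0 0 -10.2 -19.4 0 -0.4"

```text
time_s: 21.0
position: [0.3927, 0.3042, 0.1304]
tool_rot: [[1.0, 0.002, 0.001], [0.002, -1.0, 0.001], [0.001, -0.001, -1.0]]
ft_force: [1.1, -1.2, -0.4]
grip_width: 0.0354
gripper_force: 25.1
```

Request:
move_arm --pt "0 0 0 -0.7 -1.5 0 -0.4" --pt "0 0 0 -1 -2 1 -0.4" --pt "0 0 0 -1 -2 4 -0.4" --pt "0 0 0 -1 -2 8 -0.4" --pt "0 0 0 -1 -2 11 -0.4"

```text
time_s: 21.5
position: [0.384, 0.321, 0.0177]
tool_rot: [[1.0, -0.0, -0.001], [-0.0, -1.0, -0.001], [-0.001, 0.001, -1.0]]
ft_force: [0.5, 0.2, -0.6]
grip_width: 0.0353
gripper_force: 25.1
```

Request:
move_arm --pt "0 0 0 0 0 1.5 -0.4" --pt "0 0 0 0 0 2.5 -0.4" --pt "0 0 0 0 0 2.8 -0.4" --pt "0 0 0 0 0 2.8 0.32" --pt "0 0 0 0 0 2.8 0.32"

```text
time_s: 22.0
position: [0.3849, 0.3222, -0.0074]
tool_rot: [[1.0, 0.0, 0.002], [0.0, -1.0, 0.001], [0.002, -0.001, -1.0]]
ft_force: [-0.2, -0.6, -0.2]
grip_width: 0.0563
gripper_force: 0.0
```

Request:
move_arm --pt "0 0 0 0 0 0 0.32" --pt "0 0 0 0 0 0 0.32" --pt "0 0 0 0 0 -4 0.32" --pt "0 0 0 0 0 -9 0.32" --pt "0 0 0 0 0 -13.8 0.32"

```text
time_s: 22.5
position: [0.384, 0.3219, 0.1319]
tool_rot: [[1.0, 0.001, -0.0], [0.001, -1.0, -0.0], [-0.0, 0.0, -1.0]]
ft_force: [0.9, 0.5, 0.2]
grip_width: 0.0565
gripper_force: 0.0
```

```bash
python3 -c "
from h import *
moulds()"
```

```text
top 294 [684.6   4.1] [102.7  85.8] 0.0 [690.6   4.2]
top 233 [679.1 -94.7] [60.6 36. ] 5.5 [678.9 -94.5]
scene 803 [ 547.3 -194.9] [233.   56.4] 12.8 [ 519.  -211.2]
scene 397 [682.5 -93.8] [78.5 36.5] 5.5 [683.3 -93.9]
scene 155 [797.4 -62. ] [200.1   4.9] 87.7 [796.9 -68.2]
22.6 [0.3868 0.3235 0.1361] 0.056490493967742104
```

Request:
move_arm --pt "0 0 0 1.8 2.4 0 0.32" --pt "0 0 0 4.3 6.1 0 0.32" --pt "0 0 0 6.8 9.7 0 0.32" --pt "0 0 0 9.3 13.2 0 0.32" --pt "0 0 0 11.8 16.7 0 0.32"

```text
time_s: 23.1
position: [0.5029, 0.1535, 0.1297]
tool_rot: [[1.0, 0.0, -0.0], [0.0, -1.0, 0.0], [-0.0, -0.0, -1.0]]
ft_force: [0.8, 0.9, -0.2]
grip_width: 0.0565
gripper_force: 0.0
```

Request:
move_arm --pt "0 0 0 2.5 3.5 0 0.32" --pt "0 0 0 5 7.1 0 0.32" --pt "0 0 0 7.5 10.7 0 0.32" --pt "0 0 0 10 14.2 0 0.32" --pt "0 0 0 12.4 17.5 0 0.32"

```text
time_s: 23.6
position: [0.6271, -0.0216, 0.1295]
tool_rot: [[1.0, -0.0, -0.0], [-0.0, -1.0, 0.0], [-0.0, -0.0, -1.0]]
ft_force: [-0.3, -0.3, -0.9]
grip_width: 0.0564
gripper_force: 0.0
```

Request:
move_arm --pt "0 0 0 2.5 3.5 0 0.32" --pt "0 0 0 4.5 6.4 0 0.32" --pt "0 0 0 5.2 7.4 0 0.32" --pt "0 0 0 5.2 7.4 2 0.32" --pt "0 0 0 5.2 7.4 5 0.32"

```text
time_s: 24.1
position: [0.6791, -0.0939, 0.0805]
tool_rot: [[1.0, 0.0, 0.003], [0.0, -1.0, -0.001], [0.003, 0.001, -1.0]]
ft_force: [0.5, -0.2, -0.8]
grip_width: 0.0566
gripper_force: 0.0
```

Request:
move_arm --pt "0 0 0 0 0 3 0.32" --pt "0 0 0 0 0 4.5 0.32" --pt "0 0 0 0 0 5 0.32" --pt "0 0 0 0 0 5 -0.4" --pt "0 0 0 0 0 5 -0.4"

```text
time_s: 24.6
position: [0.6789, -0.0937, 0.0311]
tool_rot: [[1.0, 0.001, 0.002], [0.001, -1.0, -0.001], [0.002, 0.001, -1.0]]
ft_force: [0.5, 1.1, 0.5]
grip_width: 0.0359
gripper_force: 24.0
```

Request:
move_arm --pt "0 0 0 0 0 0 -0.4" --pt "0 0 0 0 0 0 -0.4" --pt "0 0 0 0 0 -4 -0.4" --pt "0 0 0 0 0 -8 -0.4" --pt "0 0 0 0 0 -10 -0.4"

```text
time_s: 25.1
position: [0.6796, -0.0942, 0.1342]
tool_rot: [[1.0, 0.0, 0.006], [0.0, -1.0, -0.002], [0.006, 0.002, -1.0]]
ft_force: [0.1, 0.3, -0.6]
grip_width: 0.0361
gripper_force: 24.3
```

Request:
move_arm --pt "0 0 0 -1.5 -2.8 0 -0.4" --pt "0 0 0 -3.5 -6.7 0 -0.4" --pt "0 0 0 -5.6 -10.6 0 -0.4" --pt "0 0 0 -7.7 -14.6 0 -0.4" --pt "0 0 0 -9.8 -18.6 0 -0.4"

```text
time_s: 25.6
position: [0.5794, 0.0935, 0.1304]
tool_rot: [[1.0, 0.0, 0.001], [0.0, -1.0, 0.0], [0.001, -0.0, -1.0]]
ft_force: [0.7, 0.6, -0.2]
grip_width: 0.0358
gripper_force: 24.3
```

Request:
move_arm --pt "0 0 0 -2 -3.9 0 -0.4" --pt "0 0 0 -4.2 -8 0 -0.4" --pt "0 0 0 -6.4 -12.2 0 -0.4" --pt "0 0 0 -8.6 -16.4 0 -0.4" --pt "0 0 0 -10.7 -20.4 0 -0.4"

```text
time_s: 26.1
position: [0.4722, 0.2977, 0.1305]
tool_rot: [[1.0, 0.0, 0.001], [0.0, -1.0, 0.0], [0.001, -0.0, -1.0]]
ft_force: [-0.0, 0.1, -0.2]
grip_width: 0.0359
gripper_force: 24.3
```

Request:
move_arm --pt "0 0 0 -1.2 -2 0 -0.4" --pt "0 0 0 -1.4 -2.6 1 -0.4" --pt "0 0 0 -1.4 -2.6 4 -0.4" --pt "0 0 0 -1.4 -2.6 8 -0.4" --pt "0 0 0 -1.4 -2.6 11 -0.4"

```text
time_s: 26.6
position: [0.4592, 0.3211, 0.0177]
tool_rot: [[1.0, -0.0, -0.001], [-0.0, -1.0, -0.001], [-0.001, 0.001, -1.0]]
ft_force: [0.4, 0.2, -0.8]
grip_width: 0.036
gripper_force: 24.3
```

Request:
move_arm --pt "0 0 0 0 0 1.5 -0.4" --pt "0 0 0 0 0 2.5 -0.4" --pt "0 0 0 0 0 2.8 -0.4" --pt "0 0 0 0 0 2.8 0.32" --pt "0 0 0 0 0 2.8 0.32"

```text
time_s: 27.1
position: [0.46, 0.3222, -0.0073]
tool_rot: [[1.0, 0.0, 0.002], [0.0, -1.0, 0.001], [0.002, -0.001, -1.0]]
ft_force: [0.5, 0.8, -0.3]
grip_width: 0.056
gripper_force: 0.0
```

Request:
move_arm --pt "0 0 0 0 0 0 0.32" --pt "0 0 0 0 0 0 0.32" --pt "0 0 0 0 0 -4 0.32" --pt "0 0 0 0 0 -9 0.32" --pt "0 0 0 0 0 -13.8 0.32"

```text
time_s: 27.6
position: [0.459, 0.322, 0.1319]
tool_rot: [[1.0, 0.001, -0.0], [0.001, -1.0, 0.0], [-0.0, -0.0, -1.0]]
ft_force: [1.3, 0.3, -0.1]
grip_width: 0.0564
gripper_force: 0.0
```

Request:
move_arm --pt "0 0 -8 1 4 -1 0.32" --pt "0 0 -16 2 8 -2 0.32" --pt "0 0 -24 3 12 -3 0.32" --pt "0 0 -32 4 16 -4 0.32" --pt "0 0 -40 5 20 -5 0.32"

```text
time_s: 28.1
position: [0.5095, 0.1205, 0.1807]
tool_rot: [[0.762, 0.648, 0.001], [0.648, -0.762, 0.0], [0.001, 0.0, -1.0]]
ft_force: [0.3, -0.2, -0.4]
grip_width: 0.0563
gripper_force: 0.0
```

```bash
python3 -c "
from h import *
moulds()
T=env.get_image('top');S=env.get_image('scene')
X=lambda im:cv2.resize(cv2.cvtColor(im,cv2.COLOR_RGB2BGR),(400,400),interpolation=cv2.INTER_CUBIC)
cv2.imwrite('pics/g5.png',np.vstack([np.hstack([X(T['color'][250:350,205:305]),X(T['color'][205:265,320:380])]),np.hstack([X(S['color'][220:330,350:460]),X(S['color'][295:365,250:320])])])[:,:])
for p,n in((T,'T'),(S,'S')):
    for d in env.outline_of('vblock',p)[:1]: print(n,d['conf'],rect(p,d['mask'],.071))
im=cv2.imread('pics/g5.png');cv2.imwrite('pics/g5.png',cv2.resize(im,(600,600)));print(env.observe()['q'])
"
```

```text
top 230 [684.    4.9] [ 83.7 104.6] 87.7 [684.6   8.5]
scene 803 [ 547.3 -194.9] [233.   56.4] 12.8 [ 519.  -211.2]
scene 127 [797.  -73.6] [176.7   4.9] 87.7 [796.6 -78.5]
28.2 [0.5111 0.1182 0.1814] 0.05641711825568392
T 0.71 (array([687.9,   5. ]), array([59.5, 84.2]), 81.2, array([687.9,   5.1]))
S 0.62 (array([693.2,   3.4]), array([66.8, 95.8]), 83.9, array([694.7,   4.3]))
[6.02885771e-01 2.00877613e+01 8.05265845e+01 1.70979022e-02
 7.94145530e+01 5.06089170e+01]
```

View pics/g5.png

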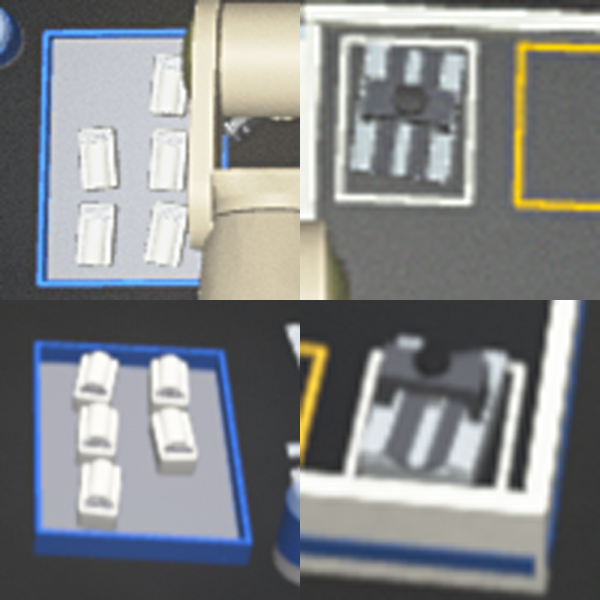

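All five mouldings lie flat in the tray with none stacked, and the plate holds only the vee-block, turned about -8°. Next I'll grip its bridge.

Request:
move_arm --pt "0 0 -8.4 1.2 4.1 1.2 0.08" --pt "0 0 -16.8 2.4 8.2 2.4 0.08" --pt "0 0 -25.2 3.6 12.3 3.6 0.08" --pt "0 0 -33.6 4.8 16.4 4.8 0.08" --pt "0 0 -42 6.05 20.6 6 0.08"

```text
time_s: 28.9
position: [0.6892, 0.0042, 0.1189]
tool_rot: [[0.132, 0.991, -0.001], [0.991, -0.132, 0.0], [0.0, -0.001, -1.0]]
ft_force: [0.5, 0.4, 0.3]
grip_width: 0.0463
gripper_force: 0.0
```

Request:
move_arm --pt "0 0 0 0 0 0 0.08" --pt "0 0 0 0 0 0 0.08" --pt "0 0 0 0 0 1 0.08" --pt "0 0 0 0 0 2 0.08" --pt "0 0 0 0 0 3 0.08"

```text
time_s: 29.4
position: [0.6875, 0.0042, 0.0894]
tool_rot: [[0.138, 0.99, -0.0], [0.99, -0.138, 0.0], [0.0, -0.0, -1.0]]
ft_force: [0.1, 0.6, -0.4]
grip_width: 0.0458
gripper_force: 0.0
```

```bash
python3 -c "
from h import *
o=env.observe();print(o['position'],np.round(o['tool_rot'],3).tolist(),o['q'],o['ft_force'])
S=env.get_image('scene')
im=cv2.resize(cv2.cvtColor(S['color'],cv2.COLOR_RGB2BGR)[270:350,235:335],(700,560),interpolation=cv2.INTER_CUBIC)
f=lambda X:tuple(int(v) for v in (proj(S,X)-[235,270])*7+3)
cv2.circle(im,f(np.array(o['position'])+[0,0,.028]),3,(0,255,0),-1)
for x,y,z in((.6885,.0035,.107),(.6885,-.0245,.099),(.6885,.0315,.099)): cv2.circle(im,f((x,y,z)),3,(0,0,255),-1)
cv2.imwrite('pics/g6.png',im)"
```

```text
[0.68754902 0.00424395 0.08936296] [[0.138, 0.99, -0.0], [0.99, -0.138, 0.0], [0.0, -0.0, -1.0]] [-9.48792791e+00  4.04989598e+01  5.91180095e+01  4.28997772e-03
  8.03889628e+01 -1.54529523e+00] [ 0.08551405  0.59392723 -0.36568598]
```

View pics/g6.png

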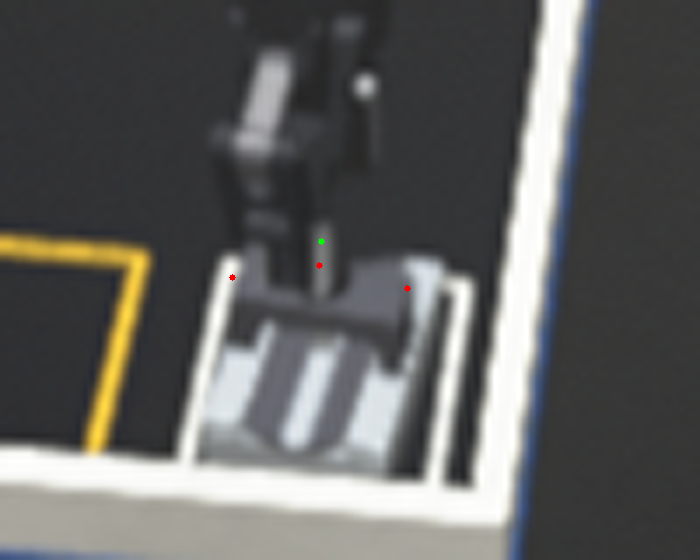

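Request:
move_arm --pt "0 0 0 0 0 1.5 0.08" --pt "0 0 0 0 0 2.8 0.08" --pt "0 0 0 0 0 3.8 0.08" --pt "0 0 0 0 0 4.2 0.08" --pt "0 0 0 0 0 4.2 0.08"

```text
time_s: 29.95
position: [0.6879, 0.0033, 0.0472]
tool_rot: [[0.139, 0.99, -0.001], [0.99, -0.139, 0.0], [0.0, -0.001, -1.0]]
ft_force: [-0.7, 0.0, 0.3]
grip_width: 0.046
gripper_force: 0.0
```

Request:
move_arm --pt "0 0 0 0 0 0 -0.7" --pt "0 0 0 0 0 0 -0.7" --pt "0 0 0 0 0 0 -0.7" --pt "0 0 0 0 0 0 -0.7" --pt "0 0 0 0 0 0 -0.7" --squeeze 30

```text
time_s: 30.45
position: [0.6888, 0.0031, 0.0486]
tool_rot: [[0.139, 0.99, 0.002], [0.99, -0.139, -0.0], [-0.0, 0.002, -1.0]]
ft_force: [1.4, 0.6, 4.2]
grip_width: 0.0216
gripper_force: 33.0
```

Request:
move_arm --pt "0 0 0 -0.6 0.07 0 -0.7" --pt "0 0 0 -1.7 0.19 0 -0.7" --pt "0 0 0 -2.9 0.32 0 -0.7" --pt "0 0 0 -4.1 0.46 0 -0.7" --pt "0 0 0 -5.2 0.58 0 -0.7"

```text
time_s: 30.95
position: [0.6869, -0.0478, 0.0488]
tool_rot: [[0.138, 0.99, 0.001], [0.99, -0.138, 0.003], [0.003, 0.001, -1.0]]
ft_force: [0.3, 0.9, -4.5]
grip_width: 0.0213
gripper_force: 31.9
```

Request:
move_arm --pt "0 0 -1.5 -1.2 0.13 0 -0.7" --pt "0 0 -3 -2.4 0.27 0 -0.7" --pt "0 0 -4.5 -3.6 0.4 0 -0.7" --pt "0 0 -6 -4.8 0.54 0 -0.7" --pt "0 0 -6.7 -5.6 0.63 0 -0.7"

```text
time_s: 31.45
position: [0.6853, -0.1046, 0.0487]
tool_rot: [[0.021, 1.0, 0.001], [1.0, -0.021, 0.002], [0.002, 0.001, -1.0]]
ft_force: [0.1, -2.0, -5.9]
grip_width: 0.0214
gripper_force: 31.8
```

Request:
move_arm --pt "0 0 0 0 0 0 -0.7" --pt "0 0 0 0 0 0 -0.7" --pt "0 0 0 0 0 0 -0.7"

```text
time_s: 31.75
position: [0.6853, -0.106, 0.0486]
tool_rot: [[0.022, 1.0, 0.001], [1.0, -0.022, -0.001], [-0.001, 0.001, -1.0]]
ft_force: [-0.7, -0.6, 6.2]
grip_width: 0.0213
gripper_force: 33.3
```

Request:
move_arm --pt "0 0 0 0 0 0 0.08" --pt "0 0 0 0 0 0 0.08" --pt "0 0 0 0 0 0 0.08" --pt "0 0 0 0 0 -2 0.08" --pt "0 0 0 0 0 -6 0.08"

```text
time_s: 32.25
position: [0.6834, -0.1049, 0.1049]
tool_rot: [[0.022, 1.0, -0.007], [1.0, -0.022, 0.002], [0.002, -0.007, -1.0]]
ft_force: [-0.1, -0.7, -0.2]
grip_width: 0.0463
gripper_force: 0.0
```

Request:
move_arm --pt "0 0 0 0 -4 -4 -0.9" --pt "0 0 0 2 -8.5 -8 -0.9" --pt "0 0 0 4 -13 -11 -0.9" --pt "0 0 0 6 -17.5 -12 -0.9" --pt "0 0 0 8 -22 -12 -0.9"

```text
time_s: 32.75
position: [0.4878, -0.0304, 0.2265]
tool_rot: [[0.023, 1.0, 0.003], [1.0, -0.023, -0.001], [-0.001, 0.003, -1.0]]
ft_force: [0.4, -0.5, 0.3]
grip_width: 0.0043
gripper_force: 0.0
```

```bash
python3 -c "
from h import *
o=env.observe();print(o['position'],np.round(o['tool_rot'],3).tolist(),o['q'])
T=env.get_image('top');S=env.get_image('scene')
for p,n,(x0,x1,y0,y1) in((T,'T',(355,400,205,255)),(S,'S',(200,265,290,350))):
    for d in env.outline_of('vblock',p)[:1]: print(n,d['conf'],rect(p,d['mask'],.071))
    c=p['color'].astype(int);Y=(c[...,0]>120)&(c[...,0]-c[...,2]>70)&(c[...,1]-c[...,2]>40);R=np.zeros_like(Y);R[y0:y1,x0:x1]=Y[y0:y1,x0:x1];print(rect(p,R,.045))
X=lambda im:cv2.resize(cv2.cvtColor(im,cv2.COLOR_RGB2BGR),(400,400),interpolation=cv2.INTER_CUBIC)
cv2.imwrite('pics/g7.png',np.hstack([X(T['color'][205:265,345:405]),X(S['color'][285:355,205:275])]))"
```

```text
[ 0.48784733 -0.03039865  0.22648992] [[0.023, 1.0, 0.003], [1.0, -0.023, -0.001], [-0.001, 0.003, -1.0]] [-1.74753665e+01  1.44198264e+01  8.08511500e+01  5.64207829e-04
  8.45596826e+01 -1.61842260e+01]
T 0.57 (array([ 682.6, -104.5]), array([62.5, 85.3]), 87.0, array([ 683.1, -104.2]))
(array([ 685.8, -106.7]), array([ 84.1, 106.2]), 88.9, array([ 686.8, -105.4]))
S 0.58 (array([ 688.7, -103.4]), array([101.4,  67.8]), 3.5, array([ 690.9, -104.1]))
(array([ 672.8, -106.6]), array([88. , 88.5]), 88.3, array([677. , -97.1]))
```

View pics/g7.png

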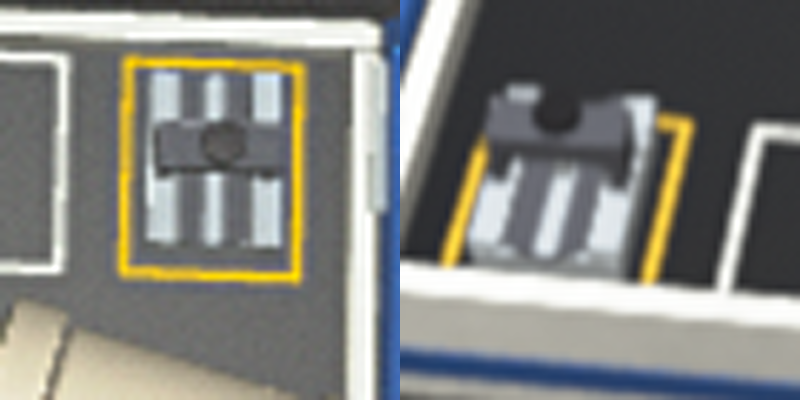

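Request:
move_arm --pt "0 0 0 -2 -1.5 1 -1" --pt "0 0 0 -5 -3 2 -1" --pt "0 0 0 -8 -4.5 3 -1" --pt "0 0 0 -10.5 -5.4 4 -1" --pt "0 0 0 -11.1 -5.4 4.5 -1"

```text
time_s: 33.45
position: [0.4324, -0.1432, 0.1788]
tool_rot: [[0.025, 1.0, -0.001], [1.0, -0.025, 0.0], [0.0, -0.001, -1.0]]
ft_force: [0.2, 0.3, -0.2]
grip_width: 0.0003
gripper_force: 0.0
```

Request:
move_arm --pt "0 0 0 0 0 0 -1" --pt "0 0 0 0 0 0 -1" --pt "0 0 0 0 0 0 -1"

```text
time_s: 33.75
position: [0.4332, -0.14, 0.1803]
tool_rot: [[0.021, 1.0, 0.001], [1.0, -0.021, -0.0], [-0.0, 0.001, -1.0]]
ft_force: [0.2, 0.2, 0.3]
grip_width: 0.0001
gripper_force: 0.0
```

```bash
python3 -c "
from h import *
o=env.observe();print(o['position'],np.round(o['tool_rot'],4).tolist(),o['ft_force'])
S=env.get_image('scene')
im=cv2.resize(cv2.cvtColor(S['color'],cv2.COLOR_RGB2BGR)[160:260,180:320],(784,560),interpolation=cv2.INTER_CUBIC)
f=lambda X:tuple(int(v) for v in (proj(S,X)-[180,160])*5.6+2.8)
cv2.circle(im,f(np.array(o['position'])+[0,0,.028]),3,(0,255,0),-1)
cv2.circle(im,f((.411,-.131,.133)),3,(255,0,0),-1)
cv2.imwrite('pics/g8.png',im)"
```

```text
[ 0.43318819 -0.14003412  0.18025675] [[0.0211, 0.9998, 0.0005], [0.9998, -0.0211, -0.0001], [-0.0001, 0.0005, -1.0]] [0.19475116 0.22106985 0.2921544 ]
```

View pics/g8.png

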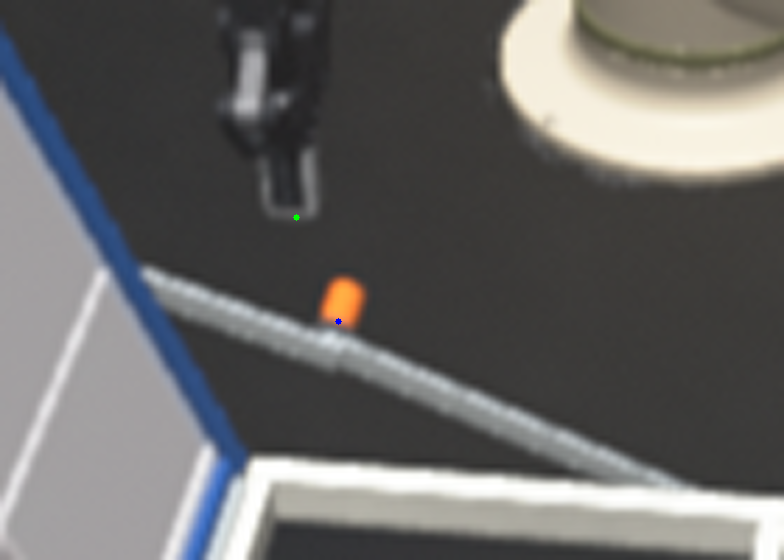

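```bash
python3 -c "
from h import *
S=env.get_image('scene');T=env.get_image('top')
c=S['color'].astype(int);m=(c[...,0]>170)&(c[...,2]<110)&(c[...,1]<170);m[:200]=0;m[225:]=0;m[:,:225]=0;m[:,255:]=0
v,u=np.nonzero(m);s=(u.mean(),v.mean());print(s,m.sum(),u.min(),u.max(),v.min(),v.max())
print(tri(T,(389.9,318.8),S,s))
for X in((.411,-.131,.133),(.394,-.131,.133),(.428,-.131,.133),(.411,-.131,.145)): print(X,proj(S,X),proj(T,X))"
```

```text
(np.float64(240.86486486486487), np.float64(213.56756756756758)) 37 238 244 210 217
(array([ 0.41105732, -0.12831744,  0.14393874]), np.float64(0.0011393915076441908))
(0.411, -0.131, 0.133) [239.90859857 216.82989698] [390.09673197 318.9192957 ]
(0.394, -0.131, 0.133) [241.00618627 212.71329575] [390.21647728 324.99348602]
(0.428, -0.131, 0.133) [238.79172308 221.01883883] [389.97745799 312.86901349]
(0.411, -0.131, 0.145) [239.56725935 213.14784175] [390.70591982 318.83862821]
```

Request:
move_arm --pt "0 0 0 0.5 -1.5 0 -1" --pt "0 0 0 0.95 -2.5 0 -1" --pt "0 0 0 0.95 -2.5 2 -1" --pt "0 0 0 0.95 -2.5 4 -1" --pt "0 0 0 0.95 -2.5 5.5 -1"

```text
time_s: 34.4
position: [0.4074, -0.1301, 0.1243]
tool_rot: [[0.022, 1.0, -0.0], [1.0, -0.022, 0.0], [0.0, -0.0, -1.0]]
ft_force: [-0.2, -0.5, -0.3]
grip_width: -0.0
gripper_force: 0.0
```

Request:
move_arm --pt "0 0 0 0 0 0.3 -1" --pt "0 0 0 0 0 0.6 -1" --pt "0 0 0 0 0 0.9 -1" --pt "0 0 0 0 0 1.2 -1" --pt "0 0 0 0 0 1.5 -1"

```text
time_s: 34.9
position: [0.4079, -0.1307, 0.1101]
tool_rot: [[0.022, 1.0, 0.001], [1.0, -0.022, -0.0], [-0.0, 0.001, -1.0]]
ft_force: [-0.2, 0.1, 1.1]
grip_width: 0.0006
gripper_force: 0.8
```

Request:
move_arm --pt "0 0 0 -0.05 0 0.3 -1" --pt "0 0 0 -0.1 0 0.6 -1" --pt "0 0 0 -0.2 0 0.9 -1" --pt "0 0 0 -0.3 0 1.2 -1" --pt "0 0 0 -0.4 0 1.5 -1"

```text
time_s: 35.4
position: [0.408, -0.1351, 0.0951]
tool_rot: [[0.022, 1.0, 0.001], [1.0, -0.022, -0.001], [-0.001, 0.001, -1.0]]
ft_force: [-0.3, -3.1, 5.1]
grip_width: 0.0004
gripper_force: 2.7
```

Request:
move_arm --pt "0 0 0 -0.1 0 0.3 -1" --pt "0 0 0 -0.2 0 0.6 -1" --pt "0 0 0 -0.3 0 0.9 -1" --pt "0 0 0 -0.4 0 1.2 -1" --pt "0 0 0 -0.4 0 1.2 -1"

```text
time_s: 35.9
position: [0.4078, -0.1391, 0.0829]
tool_rot: [[0.023, 1.0, 0.001], [1.0, -0.023, -0.001], [-0.001, 0.001, -1.0]]
ft_force: [-0.1, -2.5, 3.6]
grip_width: 0.0003
gripper_force: 1.6
```

```bash
python3 -c "
from h import *
o=env.observe();print(o['position'],o['ft_force'])
S=env.get_image('scene')
c=S['color'].astype(int);m=(c[...,0]>170)&(c[...,2]<110)&(c[...,1]<170);m[:200]=0;m[240:]=0;m[:,:215]=0;m[:,265:]=0
v,u=np.nonzero(m);print(u.mean(),v.mean(),m.sum())
T=env.get_image('top');d=env.tip_of('lid_handle',T);e=env.tip_of('lid_handle',S);print(d[:1],e[:1],tri(T,d[0]['pixel'],S,e[0]['pixel']))"
```

```text
[ 0.4077962  -0.13906105  0.08291635] [-0.08530803 -2.49837911  3.55505344]
236.6315789473684 223.57894736842104 19
[{'pixel': [452.1, 243.3], 'conf': 0.8}] [{'pixel': [159.2, 184.6], 'conf': 0.68}] (array([ 0.59069114, -0.25428714,  0.35422593]), np.float64(0.001429682958218876))
```

Request:
move_arm --pt "0 0 0 0 0 -1 -1" --pt "0 0 0 0 0 -5 -1" --pt "0 0 0 0 0 -10 -1" --pt "0 0 0 0 0 -15 -1" --pt "0 0 0 0 0 -20 -1"

```text
time_s: 36.6
position: [0.4066, -0.1375, 0.2854]
tool_rot: [[0.022, 1.0, -0.001], [1.0, -0.022, 0.001], [0.001, -0.001, -1.0]]
ft_force: [1.2, -0.3, -0.9]
grip_width: -0.0001
gripper_force: 0.0
```

Request:
move_arm --pt "0 0 8.5 0 0 -2 0.4" --pt "0 0 17 0 0 -4 0.4" --pt "0 0 25.5 0 0 -6 0.4" --pt "0 0 34 0 0 -8 0.4" --pt "0 0 42.5 0 0 -10.5 0.4"

```text
time_s: 37.1
position: [0.4068, -0.1376, 0.3887]
tool_rot: [[0.696, 0.718, -0.002], [0.718, -0.696, 0.002], [0.0, -0.003, -1.0]]
ft_force: [-0.4, -0.7, 0.1]
grip_width: 0.0597
gripper_force: 0.0
```

Request:
move_arm --pt "0 0 8.5 0.8 4 0 0.4" --pt "0 0 17 1.7 8 0 0.4" --pt "0 0 25.5 2.5 12.5 0 0.4" --pt "0 0 34 3.4 16.8 0 0.4" --pt "0 0 42.5 4.3 21 0 0.4"

```text
time_s: 37.6
position: [0.5897, -0.2529, 0.3881]
tool_rot: [[0.998, 0.059, -0.001], [0.059, -0.998, 0.001], [-0.001, -0.001, -1.0]]
ft_force: [0.1, -1.2, 0.9]
grip_width: 0.0602
gripper_force: 0.0
```

Request:
move_arm --pt "0 0 2.5 0 0 0 0.4" --pt "0 0 5 0 0 0 0.4" --pt "0 0 5 0 0 0 0.4" --pt "0 0 5 0 0 0 0.4"

```text
time_s: 38.0
position: [0.5886, -0.2523, 0.3884]
tool_rot: [[1.0, -0.021, -0.0], [-0.021, -1.0, 0.0], [-0.0, -0.0, -1.0]]
ft_force: [0.1, 0.2, 0.6]
grip_width: 0.0599
gripper_force: 0.0
```

```bash
python3 -c "
from h import *
o=env.observe();print(o['position'],np.round(o['tool_rot'],4).tolist(),o['ft_force'],o['q'],o['time_s'])
S=env.get_image('scene');T=env.get_image('top')
d=env.tip_of('lid_handle',T);e=env.tip_of('lid_handle',S);print(d[:1],e[:1]);
if d and e: print(tri(T,d[0]['pixel'],S,e[0]['pixel']))
im=cv2.resize(cv2.cvtColor(S['color'],cv2.COLOR_RGB2BGR)[100:240,100:275],(700,560),interpolation=cv2.INTER_CUBIC)
f=lambda X:tuple(int(v) for v in (proj(S,X)-[100,100])*4+2)
cv2.circle(im,f(np.array(o['position'])+[0,0,.028]),3,(0,255,0),-1)
cv2.circle(im,f((.594,-.254,.348)),3,(0,0,255),-1)
cv2.imwrite('pics/g9.png',im)"
```

```text
[ 0.58858418 -0.25227954  0.38839565] [[0.9998, -0.0207, -0.0003], [-0.0207, -0.9998, 0.0004], [-0.0003, -0.0004, -1.0]] [0.05772054 0.22688648 0.56815402] [-3.37791825e+01  3.06902601e+01  2.94350106e+01  1.31985121e-02
  1.19901363e+02  5.74127138e+01] 38.0
[{'pixel': [451.3, 242.3], 'conf': 0.83}] [{'pixel': [161.7, 182.7], 'conf': 0.74}]
(array([ 0.59177222, -0.24923144,  0.36045677]), np.float64(0.004374152855912527))
```

View pics/g9.png

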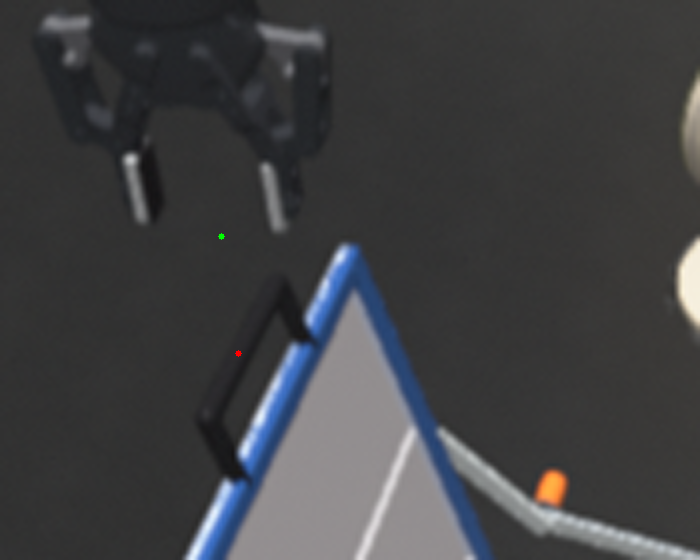

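The red dot lies on the bar and the open fingers are above it. I'll lower and grip, and work out the arc for closing the lid.

Request:
move_arm --pt "0 0 0 0 0 2.5 0.4" --pt "0 0 0 0 0 5 0.4" --pt "0 0 0 0 0 7 0.4" --pt "0 0 0 0 0.1 8.3 0.4" --pt "0 0 0 0 0.1 8.3 0.4"

```text
time_s: 38.7
position: [0.5883, -0.2534, 0.3034]
tool_rot: [[1.0, -0.022, -0.003], [-0.022, -1.0, 0.002], [-0.003, -0.002, -1.0]]
ft_force: [-0.0, 0.1, 0.2]
grip_width: 0.0598
gripper_force: 0.0
```

Request:
move_arm --pt "0 0 0 0 0 0 -1" --pt "0 0 0 0 0 0 -1" --pt "0 0 0 0 0 0 -1" --pt "0 0 0 0 0 0 -1" --pt "0 0 0 0 0 0 -1" --squeeze 25

```text
time_s: 39.2
position: [0.5891, -0.254, 0.3058]
tool_rot: [[1.0, -0.022, 0.001], [-0.022, -1.0, -0.001], [0.001, 0.001, -1.0]]
ft_force: [-0.8, -0.1, 4.1]
grip_width: 0.0108
gripper_force: 25.1
```

Request:
move_arm --pt "0 0 0 0 0 0 -1" --pt "0 0 0 0 0 0 -1" --pt "0 0 0 0 0 0 -1"

```text
time_s: 39.5
position: [0.5891, -0.2541, 0.3058]
tool_rot: [[1.0, -0.023, 0.001], [-0.023, -1.0, -0.001], [0.002, 0.001, -1.0]]
ft_force: [0.3, -1.5, 4.8]
grip_width: 0.0108
gripper_force: 25.2
```

```bash
python3 -c "
import numpy as np
def g(th): 
    f=.349-th; return np.array([-.288*np.sin(f)-.006*np.cos(f), .288*np.cos(f)-.006*np.sin(f)])*100
th=.1
while th<1.919:
    st=.2; a=g(th); print(round(th,2),[[0,0,0,0,round(-(g(min(th+st*k/5,1.92))-a)[0],2),round(-(g(min(th+st*k/5,1.92))-a)[1],2),-1] for k in range(1,6)],np.round(g(th+st)/100+[-.1772,.07],4)); th+=st
from rig import env
o=env.observe();print(o['position'],o['ft_force'],o['grip_width'],o['gripper_force'])"
```

```text
0.1 [[0, 0, 0, 0, np.float64(-1.12), np.float64(-0.28), -1], [0, 0, 0, 0, np.float64(-2.24), np.float64(-0.52), -1], [0, 0, 0, 0, np.float64(-3.38), np.float64(-0.72), -1], [0, 0, 0, 0, np.float64(-4.52), np.float64(-0.87), -1], [0, 0, 0, 0, np.float64(-5.67), np.float64(-0.97), -1]] [-0.1973  0.3574]
0.3 [[0, 0, 0, 0, np.float64(-1.15), np.float64(-0.06), -1], [0, 0, 0, 0, np.float64(-2.3), np.float64(-0.07), -1], [0, 0, 0, 0, np.float64(-3.45), np.float64(-0.03), -1], [0, 0, 0, 0, np.float64(-4.6), np.float64(0.05), -1], [0, 0, 0, 0, np.float64(-5.75), np.float64(0.17), -1]] [-0.1398  0.3556]
0.5 [[0, 0, 0, 0, np.float64(-1.14), np.float64(0.17), -1], [0, 0, 0, 0, np.float64(-2.27), np.float64(0.39), -1], [0, 0, 0, 0, np.float64(-3.39), np.float64(0.65), -1], [0, 0, 0, 0, np.float64(-4.5), np.float64(0.96), -1], [0, 0, 0, 0, np.float64(-5.6), np.float64(1.31), -1]] [-0.0838  0.3425]
0.7 [[0, 0, 0, 0, np.float64(-1.08), np.float64(0.4), -1], [0, 0, 0, 0, np.float64(-2.15), np.float64(0.83), -1], [0, 0, 0, 0, np.float64(-3.2), np.float64(1.31), -1], [0, 0, 0, 0, np.float64(-4.22), np
[... 1274 characters left out ...]
[[0, 0, 0, 0, np.float64(-0.25), np.float64(1.12), -1], [0, 0, 0, 0, np.float64(-0.46), np.float64(2.26), -1], [0, 0, 0, 0, np.float64(-0.62), np.float64(3.4), -1], [0, 0, 0, 0, np.float64(-0.74), np.float64(4.54), -1], [0, 0, 0, 0, np.float64(-0.81), np.float64(5.69), -1]] [0.1106 0.0817]
1.9 [[0, 0, 0, 0, np.float64(-0.02), np.float64(0.58), -1], [0, 0, 0, 0, np.float64(-0.02), np.float64(0.58), -1], [0, 0, 0, 0, np.float64(-0.02), np.float64(0.58), -1], [0, 0, 0, 0, np.float64(-0.02), np.float64(0.58), -1], [0, 0, 0, 0, np.float64(-0.02), np.float64(0.58), -1]] [0.1072 0.0243]
[ 0.58908329 -0.25407112  0.30579265] [ 0.29906254 -1.46912674  4.78939356] 0.01078448409892353 25.24396240711212
```

Request:
move_arm --pt "0 0 0 0 -0.6 -0.15 -1" --pt "0 0 0 0 -1.7 -0.4 -1" --pt "0 0 0 0 -3 -0.65 -1" --pt "0 0 0 0 -4.3 -0.85 -1" --pt "0 0 0 0 -5.67 -0.97 -1"

```text
time_s: 40.0
position: [0.5908, -0.1966, 0.3152]
tool_rot: [[1.0, -0.022, 0.002], [-0.022, -1.0, -0.001], [0.002, 0.001, -1.0]]
ft_force: [5.6, -3.1, 5.4]
grip_width: 0.0109
gripper_force: 26.0
```

Request:
move_arm --pt "0 0 0 0 -1.15 -0.06 -1" --pt "0 0 0 0 -2.3 -0.07 -1" --pt "0 0 0 0 -3.45 -0.03 -1" --pt "0 0 0 0 -4.6 0.05 -1" --pt "0 0 0 0 -5.75 0.17 -1"

```text
time_s: 40.5
position: [0.5922, -0.1386, 0.3132]
tool_rot: [[1.0, -0.022, 0.002], [-0.022, -1.0, -0.0], [0.002, 0.0, -1.0]]
ft_force: [4.6, -0.6, 6.5]
grip_width: 0.0105
gripper_force: 26.2
```

Request:
move_arm --pt "0 0 0 0 -1.14 0.17 -1" --pt "0 0 0 0 -2.27 0.39 -1" --pt "0 0 0 0 -3.39 0.65 -1" --pt "0 0 0 0 -4.5 0.96 -1" --pt "0 0 0 0 -5.6 1.31 -1"

```text
time_s: 41.0
position: [0.5934, -0.0824, 0.2999]
tool_rot: [[1.0, -0.021, 0.002], [-0.021, -1.0, 0.0], [0.002, -0.0, -1.0]]
ft_force: [7.3, -0.3, 1.8]
grip_width: 0.0107
gripper_force: 26.0
```

Request:
move_arm --pt "0 0 0 0 -1.08 0.4 -1" --pt "0 0 0 0 -2.15 0.83 -1" --pt "0 0 0 0 -3.2 1.31 -1" --pt "0 0 0 0 -4.22 1.84 -1" --pt "0 0 0 0 -5.23 2.4 -1"

```text
time_s: 41.5
position: [0.5945, -0.03, 0.2756]
tool_rot: [[1.0, -0.021, 0.002], [-0.021, -1.0, 0.001], [0.002, -0.001, -1.0]]
ft_force: [7.1, -0.8, -0.7]
grip_width: 0.011
gripper_force: 26.1
```

Request:
move_arm --pt "0 0 0 0 -0.98 0.6 -1" --pt "0 0 0 0 -1.94 1.24 -1" --pt "0 0 0 0 -2.87 1.92 -1" --pt "0 0 0 0 -3.77 2.64 -1" --pt "0 0 0 0 -4.65 3.39 -1"

```text
time_s: 42.0
position: [0.5954, 0.0164, 0.2415]
tool_rot: [[1.0, -0.022, 0.001], [-0.022, -1.0, 0.001], [0.001, -0.001, -1.0]]
ft_force: [8.0, 0.0, 0.7]
grip_width: 0.0109
gripper_force: 26.2
```

Request:
move_arm --pt "0 0 0 0 -0.84 0.79 -1" --pt "0 0 0 0 -1.65 1.6 -1" --pt "0 0 0 0 -2.43 2.45 -1" --pt "0 0 0 0 -3.17 3.34 -1" --pt "0 0 0 0 -3.88 4.24 -1"

```text
time_s: 42.5
position: [0.5961, 0.0552, 0.199]
tool_rot: [[1.0, -0.022, 0.001], [-0.022, -1.0, 0.001], [0.001, -0.001, -1.0]]
ft_force: [7.2, -0.2, 1.4]
grip_width: 0.0106
gripper_force: 26.5
```

Request:
move_arm --pt "0 0 0 0 -0.67 0.94 -1" --pt "0 0 0 0 -1.3 1.9 -1" --pt "0 0 0 0 -1.9 2.89 -1" --pt "0 0 0 0 -2.45 3.9 -1" --pt "0 0 0 0 -2.96 4.93 -1"

```text
time_s: 43.0
position: [0.5965, 0.0849, 0.1496]
tool_rot: [[1.0, -0.022, 0.0], [-0.022, -1.0, 0.001], [0.0, -0.001, -1.0]]
ft_force: [5.6, 1.3, -0.0]
grip_width: 0.0109
gripper_force: 26.3
```

Request:
move_arm --pt "0 0 0 0 -0.47 1.05 -1" --pt "0 0 0 0 -0.9 2.12 -1" --pt "0 0 0 0 -1.28 3.21 -1" --pt "0 0 0 0 -1.62 4.31 -1" --pt "0 0 0 0 -1.92 5.42 -1"

```text
time_s: 43.5
position: [0.5967, 0.1041, 0.0953]
tool_rot: [[1.0, -0.022, 0.0], [-0.022, -1.0, 0.001], [0.0, -0.001, -1.0]]
ft_force: [3.5, 2.4, -1.5]
grip_width: 0.0108
gripper_force: 26.3
```

Request:
move_arm --pt "0 0 0 0 -0.23 1 -1" --pt "0 0 0 0 -0.4 1.9 -1" --pt "0 0 0 0 -0.53 2.7 -1" --pt "0 0 0 0 -0.63 3.4 -1" --pt "0 0 0 0 -0.7 4.1 -1"

```text
time_s: 44.0
position: [0.5968, 0.1111, 0.0544]
tool_rot: [[1.0, -0.022, -0.0], [-0.022, -1.0, 0.001], [-0.0, -0.001, -1.0]]
ft_force: [2.8, 5.1, -0.8]
grip_width: 0.0108
gripper_force: 26.5
```

Request:
move_arm --pt "0 0 0 0 -0.05 0.5 -1" --pt "0 0 0 0 -0.09 1 -1" --pt "0 0 0 0 -0.11 1.4 -1" --pt "0 0 0 0 -0.12 1.8 -1" --pt "0 0 0 0 -0.13 2.1 -1"

```text
time_s: 44.5
position: [0.5967, 0.1124, 0.0334]
tool_rot: [[1.0, -0.022, -0.001], [-0.022, -1.0, 0.002], [-0.001, -0.002, -1.0]]
ft_force: [2.9, 3.7, -2.4]
grip_width: 0.011
gripper_force: 26.5
```

Request:
move_arm --pt "0 0 0 0 0 0.1 -1" --pt "0 0 0 0 0 0.2 -1" --pt "0 0 0 0 0 0.3 -1" --pt "0 0 0 0 0 0.3 -1"

```text
time_s: 44.9
position: [0.5968, 0.1124, 0.0319]
tool_rot: [[1.0, -0.022, 0.0], [-0.022, -1.0, 0.002], [0.0, -0.002, -1.0]]
ft_force: [0.9, 5.5, 7.3]
grip_width: 0.0108
gripper_force: 27.5
```

Request:
move_arm --pt "0 0 0 0 0 0 -0.4" --pt "0 0 0 0 0 0 -0.4" --pt "0 0 0 0 0 0 -0.4" --pt "0 0 0 0 0 0 -0.4" --pt "0 0 0 0 0 0 -0.4"

```text
time_s: 45.4
position: [0.5969, 0.111, 0.0309]
tool_rot: [[1.0, -0.022, -0.001], [-0.022, -1.0, -0.0], [-0.001, 0.0, -1.0]]
ft_force: [-0.1, -0.3, 0.2]
grip_width: 0.0257
gripper_force: 0.0
```

Request:
move_arm --pt "0 0 0 0 0 -0.5 -0.4" --pt "0 0 0 0 0 -2 -0.4" --pt "0 0 0 0 0 -4.5 -0.4" --pt "0 0 0 0 0 -8 -0.4" --pt "0 0 0 0 0 -12 -0.4"

```text
time_s: 45.9
position: [0.5965, 0.111, 0.1521]
tool_rot: [[1.0, -0.022, -0.002], [-0.022, -1.0, 0.0], [-0.002, -0.0, -1.0]]
ft_force: [-0.3, 0.3, -0.2]
grip_width: 0.0256
gripper_force: 0.0
```

Request:
move_arm --pt "0 0 0 -4 0 -2 -0.4" --pt "0 0 0 -8 0 -4 -0.4" --pt "0 0 0 -12 0 -6 -0.4" --pt "0 0 0 -16 0 -6 -0.4" --pt "0 0 0 -20 0 -6 -0.4"

```text
time_s: 46.4
position: [0.3955, 0.1155, 0.2119]
tool_rot: [[1.0, -0.022, 0.002], [-0.022, -1.0, 0.0], [0.002, -0.0, -1.0]]
ft_force: [0.2, 0.9, -0.6]
grip_width: 0.0256
gripper_force: 0.0
```

Request:
move_arm --pt "0 0 0 0 0 0 -0.4" --pt "0 0 0 0 0 0 -0.4" --pt "0 0 0 0 0 0 -0.4"

```text
time_s: 46.7
position: [0.398, 0.1154, 0.2114]
tool_rot: [[1.0, -0.022, 0.001], [-0.022, -1.0, -0.0], [0.001, 0.0, -1.0]]
ft_force: [0.6, 0.2, 0.3]
grip_width: 0.0257
gripper_force: 0.0
```

```bash
python3 -c "
from h import *
o=env.observe();print(o['position'],o['ft_force'],o['time_s'])
S=env.get_image('scene');T=env.get_image('top')
d=env.tip_of('lid_handle',T);e=env.tip_of('lid_handle',S);print(d[:1],e[:1])
if d and e: print(tri(T,d[0]['pixel'],S,e[0]['pixel']))
X=lambda im:cv2.resize(cv2.cvtColor(im,cv2.COLOR_RGB2BGR),(400,400),interpolation=cv2.INTER_CUBIC)
cv2.imwrite('pics/g10.png',np.hstack([X(S['color'][190:400,180:390]),X(T['color'][180:360,230:410])]))"
```

```text
[0.39799133 0.11536764 0.21138239] [0.63888309 0.24941323 0.28080426] 46.7
[{'pixel': [308.0, 253.8], 'conf': 0.79}] [{'pixel': [329.1, 289.7], 'conf': 0.92}]
(array([0.60383469, 0.10621249, 0.08498475]), np.float64(0.004448174188123445))
```

View pics/g10.png

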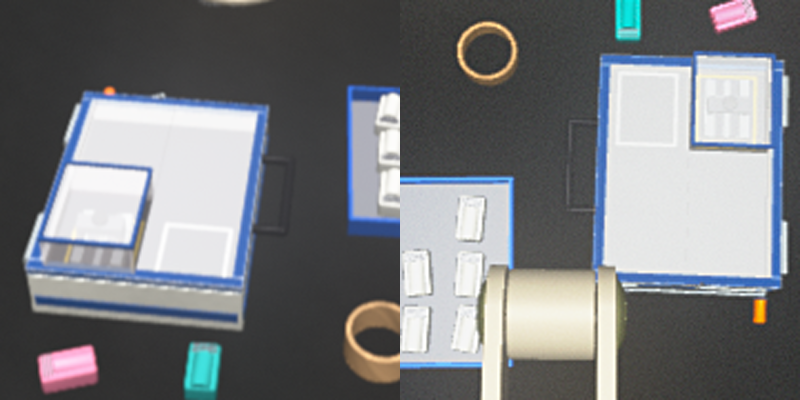

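The last picture shows the lid flat on the rim with the block under its hump, and the five mouldings flat in the tray. The gripper is clear of everything, so I'm handing the job in.

```bash
python3 -c "
from rig import env
print(env.close_job())"
```

```text
the job is handed in; nothing more can be done
None
```

The job is handed in, at about 47 s on the robot's clock: five mouldings are flat in the blue tray, the vee-block is parked inside the yellow outline, and after that the stay was broken and the lid lowered gently, shut and released.

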